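Load the shake-test fixture, clamp the row and lock the clamp with its jam nut

TASK

The carriage of the shake-test fixture is still clamped close to its end stop: loosen the clamp screw and slide the carriage back. Load every relay module on the desk into the channel, upright in one row with the green sockets to the front (scale) side, and close the carriage up so that the row stands without gaps between the end stop and the carriage. Then screw the clamp screw down tight, and run the brass jam nut down hard against the boss so that the clamp cannot shake loose. Leave the other things on the desk where they are.

Things in the scene. Friction and masses are not known exactly. Their poses are not given: they have to be found in the camera images.
- fixture: fixed test fixture: aluminium bed 340 x 94 mm, top 14 mm above the desk; two dark side rails 12 mm high leave a channel 70 mm wide along x. Grey end stop at the -x end, 54 mm above the bed, its rubber face at x = -147 mm. Origin: centre of the underside; x from end stop to carriage; -y is the front side (white scale on that rail)
- carriage: blue carriage, 112 mm long, in the channel. Origin: foot of its rubber face at bed-top level (face plate 12 mm thick, top at z = 40 mm); x away from the end stop, z up. Deck 18 mm high; steel boss, 28 mm diameter, at x = 42 mm, top at z = 44 mm; grip fin 12 mm thick (y), x = 82 to 110 mm, top at z = 43 mm: pinch it across y. Slides with 5 N friction while unclamped
- carriage_slide (a joint): carriage position, m: clear gap between the rubber faces of end stop and carriage; 0 to 0.200
- clamp_screw: clamp screw through the boss: steel, 14 mm, with a black paddle head 24 (its x) x 10 (its y) x 19 mm high, pinched across y. Origin: on its axis at the paddle's underside, about 64 mm over the bed; x, y turn with it. Turned clockwise from above it goes down until its foot bears on the strip in the bed and clamps the carriage
- clamp_turn (a joint): turn of the clamp screw, rad, growing clockwise from above; 6 mm down a turn; friction 0.08 N m. The foot meets the strip at about 1.7, then it grows stiff; fully tight it stops dead at 2.6
- jam_nut: brass hexagon nut on the screw between paddle and boss: 34 mm across flats, 12 mm thick. Origin: on the axis at its underside; flats face its +y and -y and every 60 degrees on. The paddle is narrower, so open fingers pass it; fingertips may reach 2 mm below the boss top. Turned clockwise from above it runs down until it bears on the boss
- nut_turn (a joint): turn of the jam nut, rad, growing clockwise from above; 6 mm down a turn; friction 0.05 N m; it stays put while the screw is turned. It meets the boss at about 5.2, then grows stiff; fully tight it stops dead at 5.85
- clamp_strip: steel strip 315 x 18 mm, flush along the middle of the bed, on which the foot of the clamp screw bears; origin at the fixture's
- module_1: grey relay module, stepped: base 42 (x) x 64 (y) x 24 mm high, and on its middle a nose 42 x 38 (y) mm that rises to 58 mm; 0.16 kg; stands upright. Three green sockets on the -y step, black latch on the +y step, blue label on top. Origin: centre of the underside. Grip the nose across y, fingertips above the 24 mm steps. May be absent
- module_1_plug (a point): middle of the green socket end of module_1, 32 mm along its -y, 12 mm above its underside
- module_2: grey relay module, stepped: base 42 (x) x 64 (y) x 24 mm high, and on its middle a nose 42 x 38 (y) mm that rises to 58 mm; 0.16 kg; stands upright. Three green sockets on the -y step, black latch on the +y step, orange label on top. Origin: centre of the underside. Grip the nose across y, fingertips above the 24 mm steps. May be absent
- module_2_plug (a point): middle of the green socket end of module_2, 32 mm along its -y, 12 mm above its underside
- module_3: grey relay module, stepped: base 42 (x) x 64 (y) x 24 mm high, and on its middle a nose 42 x 38 (y) mm that rises to 58 mm; 0.16 kg; stands upright. Three green sockets on the -y step, black latch on the +y step, blue label on top. Origin: centre of the underside. Grip the nose across y, fingertips above the 24 mm steps. May be absent
- module_3_plug (a point): middle of the green socket end of module_3, 32 mm along its -y, 12 mm above its underside
- module_4: grey relay module, stepped: base 42 (x) x 64 (y) x 24 mm high, and on its middle a nose 42 x 38 (y) mm that rises to 58 mm; 0.16 kg; stands upright. Three green sockets on the -y step, black latch on the +y step, orange label on top. Origin: centre of the underside. Grip the nose across y, fingertips above the 24 mm steps. May be absent
- module_4_plug (a point): middle of the green socket end of module_4, 32 mm along its -y, 12 mm above its underside
- multimeter: yellow and grey multimeter, 160 x 83 x 47 mm, a bystander; origin at the centre of its underside
- hex_key_set: red folding hex key set, 95 x 28 x 25 mm, a bystander; origin at the centre of its underside

How it is judged:
On the way, in this order (a step that is already met when the one before it is completed fails the run):
1. every module stands upright in the channel, sockets to the front (z of module_1 in the frame of fixture between 0.011 and 0.017 m and x of each of module_1, module_2, module_3, module_4 in the frame of fixture above -0.147 m and y of module_1 in the frame of fixture between -0.006 and 0.006 m and angle between each of module_1, module_2, module_3, module_4's own z axis and vertical below 0.06 rad and y of each of module_1_plug, module_2_plug, module_3_plug, module_4_plug in the frame of fixture below -0.024 m and z of module_2 in the frame of fixture between 0.011 and 0.017 m and y of module_2 in the frame of fixture between -0.006 and 0.006 m and z of module_3 in the frame of fixture between 0.011 and 0.017 m and y of module_3 in the frame of fixture between -0.006 and 0.006 m and z of module_4 in the frame of fixture between 0.011 and 0.017 m and y of module_4 in the frame of fixture between -0.006 and 0.006 m), for 0.2 s.
2. the row is closed up between end stop and carriage ((x of module_1 in the frame of fixture below -0.1235 m or x of module_1 in the frame of module_2 between 0.02 and 0.0445 m or x of module_1 in the frame of module_3 between 0.02 and 0.0445 m or x of module_1 in the frame of module_4 between 0.02 and 0.0445 m) and (x of module_2 in the frame of fixture below -0.1235 m or x of module_2 in the frame of module_1 between 0.02 and 0.0445 m or x of module_2 in the frame of module_3 between 0.02 and 0.0445 m or x of module_2 in the frame of module_4 between 0.02 and 0.0445 m) and (x of module_3 in the frame of fixture below -0.1235 m or x of module_3 in the frame of module_1 between 0.02 and 0.0445 m or x of module_3 in the frame of module_2 between 0.02 and 0.0445 m or x of module_3 in the frame of module_4 between 0.02 and 0.0445 m) and (x of module_4 in the frame of fixture below -0.1235 m or x of module_4 in the frame of module_1 between 0.02 and 0.0445 m or x of module_4 in the frame of module_2 between 0.02 and 0.0445 m or x of module_4 in the frame of module_3 between 0.02 and 0.0445 m) and x of any of module_1, module_2, module_3, module_4 in the frame of carriage above -0.0235 m), for 0.2 s.
3. the clamp screw is tight on the strip (contact force between clamp_screw and clamp_strip above 15 N), for 0.2 s.
4. the jam nut is tight on the boss (contact force between jam_nut and carriage above 8 N), for 0.2 s.
At the end, for the whole second after the job is handed in: Every module stands on the bed (3 mm in height, 6 mm of the middle, 0.06 rad of upright), sockets to the front, within 2.5 mm of the stop or the module before it, the carriage within 2.5 mm of the last; clamp screw pressing over 15 N on the strip, jam nut over 8 N on the boss; all at rest (all of step 1 and all of step 2 and contact force between clamp_screw and clamp_strip above 15 N and contact force between jam_nut and carriage above 8 N and linear speed of each of module_1, module_2, module_3, module_4 below 0.02 m/s and velocity of joint carriage_slide below 0.005 m/s); the robot touches nothing.
It fails at once if a bystander is pushed more than 40 mm aside (distance of any of multimeter, hex_key_set from where it was at the start of the episode above 0.04 m).
Of module_1, module_2, module_3, module_4 only 2 to 4 are there at a start; the rules pass over those that are not, and their reading is None.
At some moment in a run one of module_1, module_2, module_3, module_4 may be knocked a few centimetres aside while the robot is not near it.
Once in a run the grip may slacken for a moment while it holds something.
It also fails if it takes over 210 s, if anything falls off the work surface, if the arm or the gripper's body presses on something with over 40 N, if the wrist force passes 120 N, or if a joint passes its speed limit or range.

ROBOT

A 6-joint arm with a two-finger parallel gripper is mounted at the origin on the work surface; the furniture and walls round the work are solid. World frame = base frame: x ahead of the robot, y to its left, z up, the work surface at z = 0. Lengths are in m, angles in rad, forces in N, time in s.
With the tool pointing down it reaches from about 0.4 to 0.825 m from the base axis. Payload 7 kg.
Tool frame: the origin (TCP) lies midway between the tips of the shut fingers; the grasp point (between the pads) lies manip.hold_point_z behind it (manip.hold_point_z is the distance from the TCP to the grasp point, in m); z points along the fingers, y is the line along which they close (so a half turn about z gives the same grasp; the last joint's range is limited). The gripper opens to 85 mm and grips with 20 to 120 N. Pads are 22 mm wide; open, the fingers measure 114 mm over their backs; the gripper's body (76 mm by 85 mm) begins 54 mm behind the grasp point. The pads swing forward as they close: fully open they stand 13 mm farther back than shut.
Start: joints at [-0.884, 0.359, 0.012, 0, -1.224, -0.288], TCP at [0.262, -0.622, 0.201] pointing down, gripper open.
Joint ranges: [-3.07, 3.07], [-1.43, 2.12], [-1.02, 1.25], [-3.03, 1.67], [-3.05, -0], [-3.03, 3.03]. Speed limits (rad/s): [2.39, 2.39, 3.01, 3.14, 3.14, 3.14].

INTERFACE

Orientations are given as a unit quaternion [w, x, y, z].
In Python, from bench import manip, read_camera gives the robot as it stands.
- The arm moves only by the shell command python3 -m crank 'ROWS' [OPENING]. ROWS is JSON, a list that holds one entry, the list of rows, each a list of 6 numbers: the shift along the world's x, y, z in units of 0.6 m (1.0 is 0.6 m), then the turn, a rotation vector about the world's x, y, z in units of 90 degrees (1.0 is 90 degrees). A call has 1 to 8 rows; each row is the pose to reach, as a shift and turn from the pose commanded when the call began; what a row does not reach only later rows make up. A row lasts 1/8 s, in which the tool goes at most 62.5 mm and 10.7 degrees, less where a joint would pass 70% of its speed; a pose out of reach is approached as far as the arm can. A call with a number of a shift or a turn outside -1 to 1 is refused whole. A call with a gripper value outside its range is refused whole. OPENING is the opening, from 0 (shut) to 1 (fully open), set as the call begins (- or left out, the last holds). The fingers move at their own pace and stop on an object; the grip force is fixed at half the most. Time passes only in rows, so rows that repeat a pose let the fingers close. It gives the time, the measured TCP pose, the force, the opening and the grip force at its end, in the units of the state.
- manip.state(): the state, without advancing time (a new reading comes with each control period).
- read_camera(name): name is "side" or "top" or "wrist"; returns a dict with "color" (480x640x3 uint8, red, green, blue), "fovy" (degrees; the focal length in pixels is half the picture's height over the tangent of half this angle, whatever the lens; pixels are square), "cx", "cy" (the principal point, pixels), "rvec" (rotation vector, rad) and "tvec" (3), from world to camera coordinates, as OpenCV has them. Camera axes: x right, y down, z forward; pixel columns grow to the right and rows downward; lengths in m; the calibration is good to about 2 mm. A picture is of the moment at which its call begins. There is no depth.
- manip.finish_job(): hands the job in; it is judged then, once.
The state is a dict: "t": time; "joint_positions": joint angles; "qd": joint speeds; "joint_efforts": joint torques, N m; "position": TCP position; "tcp_rot": TCP orientation; "wrist_force": force on the tool from outside, world axes, zero at the start; "torque": the same for the moment, N m; "finger_gap": finger opening in m; "grip_force": force on a finger pad.
Only numpy, scipy, OpenCV 4.12 (cv2) and the standard library are available. Lean on these libraries where they do the work, as an engineer would, in place of code of your own. Each camera call takes 0.05 s, during which the arm holds its last target. There are 200 camera calls.

## Working session

There is one attempt and no reset: what is moved stays moved. The work goes in short steps, Python scripts to look and compute and a shell command to move; the robot and the scene stay as the last step left them, time stands still between calls to the robot, and variables do not carry over. Pictures are saved under pics/ and viewed, at most 14 in all, crops included, and the job is handed in when it is done.

```bash
mkdir -p pics; ls
cat > h.py <<'E'
import numpy as np, cv2
from scipy.spatial.transform import Rotation as R
from bench import manip, read_camera
def shot(name, fn=None):
    c=read_camera(name)
    if fn: cv2.imwrite('pics/'+fn, c['color'][:,:,::-1])
    return c
def K(c):
    f=240/np.tan(np.radians(c['fovy'])/2)
    return np.array([[f,0,c['cx']],[0,f,c['cy']],[0,0,1.]])
def px2w(c,u,v,z):
    Rm=cv2.Rodrigues(np.array(c['rvec'],float))[0]; t=np.array(c['tvec'],float).ravel()
    o=-Rm.T@t; d=Rm.T@np.linalg.inv(K(c))@np.array([u,v,1.])
    return o+d*(z-o[2])/d[2]
def w2px(c,P):
    return cv2.projectPoints(np.array(P,float).reshape(-1,1,3),np.array(c['rvec'],float),np.array(c['tvec'],float),K(c),None)[0].reshape(-1,2)
E
python3 - <<'E'
from h import *
import json
for n in('top','side','wrist'):
    c=shot(n,n+'0.png'); print(n,{k:np.round(v,3).tolist() for k,v in c.items() if k!='color'})
s=manip.state(); print(s, manip.hold_point_z)
E
```

```text
pics
top {'fovy': 49.478, 'cx': 320.233, 'cy': 238.994, 'rvec': [2.182, -2.175, 0.144], 'tvec': [0.166, 0.433, 0.924]}
side {'fovy': 46.39, 'cx': 332.924, 'cy': 239.992, 'rvec': [0.522, -2.423, 1.522], 'tvec': [0.468, 0.09, 1.127]}
wrist {'fovy': 62.472, 'cx': 321.175, 'cy': 244.731, 'rvec': [-1.641, -2.47, -0.354], 'tvec': [0.674, -0.035, 0.379]}
{'t': 0.15, 'joint_positions': array([-8.83906800e-01,  3.59230434e-01,  1.12805641e-02, -2.24620934e-04,
       -1.22410237e+00, -2.88109745e-01]), 'qd': array([ 0.0012006 , -0.00304674,  0.00148144,  0.00169503,  0.00081096,
       -0.00020662]), 'joint_efforts': array([-4.95959830e-04, -5.83877170e+01,  2.93647259e+01,  6.94050506e+00,
       -4.26448882e-03,  1.53402351e-05]), 'position': array([ 0.26191536, -0.621687  ,  0.20068401]), 'tcp_rot': array([-2.00843244e-04, -1.98033835e-01,  9.80194978e-01,  6.04268760e-04]), 'wrist_force': array([-0.97092054, -0.17748316, -0.21524592]), 'torque': array([ 0.03972443, -0.0388446 , -0.03409005]), 'grip_force': 0.0, 'finger_gap': 0.08534638763631673} 0.0187
```

View pics/top0.png

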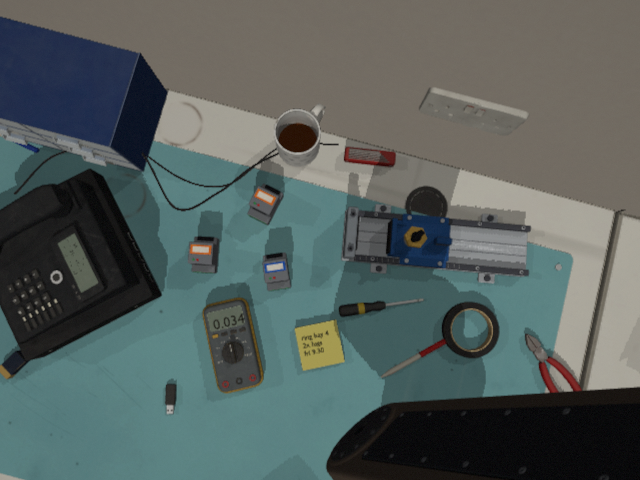

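View pics/side0.png

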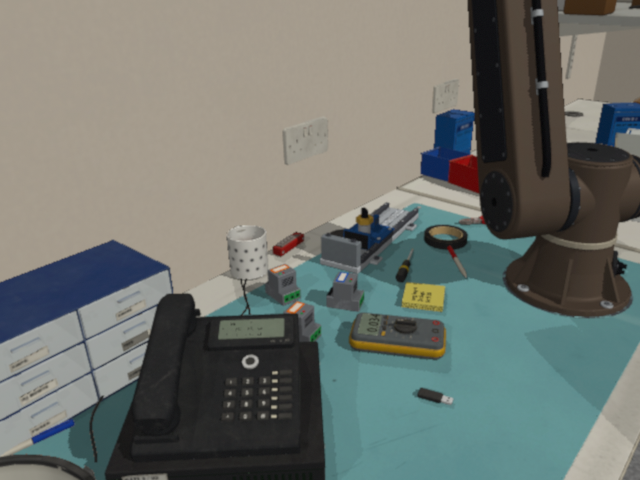

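The top view shows three modules, at (265,202) orange, (203,253) orange and (276,270) blue. The fixture runs from about (345,235) to (527,250), with its stop on the left and the carriage near it. The side view also shows three modules, with their sockets toward the front. Next I'll enlarge the views and measure.

Run:
```python
from h import *
c=shot('top'); im=c['color'][:,:,::-1]
a=cv2.resize(im[175:300,180:310],None,fx=4.5,fy=4.5,interpolation=cv2.INTER_CUBIC)
b=cv2.resize(im[195:295,335:535],None,fx=4,fy=4,interpolation=cv2.INTER_CUBIC)
cv2.imwrite('pics/mods.png',a); cv2.imwrite('pics/fix.png',b)
for n,u,v,z in [('stop L',345,235,.0),('or1',265,202,.058),('or2',203,253,.058),('bl',276,270,.058),('right',527,250,.026),('mm',235,345,.047),('hex',370,156,.025)]:
    print(n,px2w(c,u,v,z).round(3))
print(px2w(c,320,240,0),px2w(c,330,240,0),px2w(c,320,250,0))
```

```text
stop L [0.443 0.121 0.   ]
or1 [0.493 0.265 0.058]
or2 [0.403 0.371 0.058]
bl [0.375 0.244 0.058]
right [ 0.414 -0.209  0.026]
mm [0.246 0.314 0.047]
hex [0.586 0.076 0.025]
[0.43304711 0.16707366 0.        ] [0.43313074 0.14851657 0.        ] [0.4144415  0.16703857 0.        ]
```

View pics/mods.png

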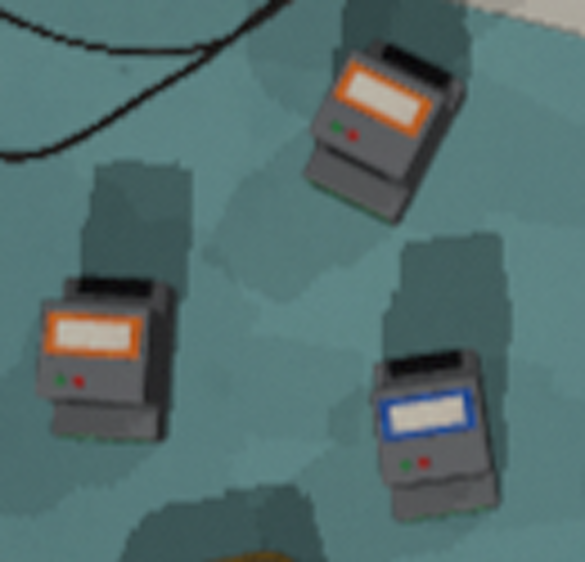

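View pics/fix.png

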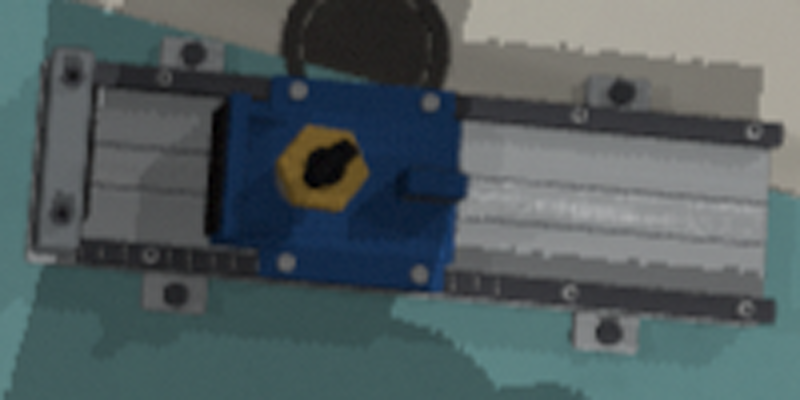

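The crops show the hexagon nut and paddle near crop (325,168), with the carriage face at crop x≈212 and the stop face at ≈92. All the sockets already face the robot side (front). Next I'll fit the module silhouettes and the fixture corners.

```bash
cat >> h.py <<'E'
from scipy.optimize import minimize
def modmask(c,p,shape=(480,640)):
    x,y,a=p; m=np.zeros(shape,np.uint8)
    Rz=R.from_euler('z',a).as_matrix()
    for wy,z0,z1 in((.032,0,.024),(.019,.0,.058)):
        P=np.array([[sx*.021,sy*wy,z] for sx in(-1,1) for sy in(-1,1) for z in(z0,z1)])@Rz.T+[x,y,p[3] if len(p)>3 else 0]
        h=cv2.convexHull(w2px(c,P).astype(np.float32)).reshape(-1,2)
        cv2.fillConvexPoly(m,np.round(h*16).astype(np.int32),1,shift=4,lineType=8)
    return m
def fitmod(c,x,y,a=-np.pi/2):
    im=c['color']; hsv=cv2.cvtColor(im,cv2.COLOR_RGB2HSV)
    u,v=w2px(c,[[x,y,.03]])[0]; r=32
    teal=(hsv[...,0]>75)&(hsv[...,0]<100)&(hsv[...,1]>75)
    seg=(~teal); seg=cv2.morphologyEx(seg.astype(np.uint8),cv2.MORPH_OPEN,np.ones((5,5)))
    n,l=cv2.connectedComponents(seg); lab=l[int(v),int(u)]; seg=(l==lab)
    def cost(p):
        m=modmask(c,p)>0; return 1-(m&seg).sum()/max(1,(m|seg).sum())
    best=None
    for da in(-.4,-.2,0,.2,.4):
        r=minimize(cost,[x,y,a+da],method='Nelder-Mead',options=dict(initial_simplex=np.array([x,y,a+da])+np.array([[0,0,0],[.015,0,0],[0,.015,0],[0,0,.2]])))
        if best is None or r.fun<best.fun: best=r
    return best.x,best.fun,seg.sum()
E
python3 - <<'E'
from h import *
c=shot('top')
for n,x,y in[('or1',.48,.26),('or2',.39,.37),('bl',.365,.245)]:
    p,f,s=fitmod(c,x,y); print(n,p.round(4),np.degrees(p[2]).round(1),'cost',round(f,3),s)
g=lambda u,v,z:px2w(c,335+u/4,195+v/4,z)
fr=g(775,321,.026); br=g(782,125,.026); a=g(50,48,.068);b=g(98,52,.068);d=g(80,248,.068);e=g(35,245,.068)
for n,q in zip('fr br stopTL TR BR BL'.split(),(fr,br,a,b,d,e)): print(n,q.round(4))
print(np.linalg.norm(fr-br), np.linalg.norm(a-e),np.linalg.norm(a-b))
print('boss/nut', g(323,168,.075).round(4),'carr TL/BL face top z.054',g(215,95,.054).round(4),g(210,240,.054).round(4),'fin',g(400,185,.057),g(465,185,.057))
E
```

```text
or1 [ 0.4982  0.2679 -2.0693] -118.6 cost 0.067 1027
or2 [ 0.4045  0.3759 -1.6274] -93.2 cost 0.027 1068
bl [ 0.375   0.2466 -1.4265] -81.7 cost 0.051 962
fr [ 0.3679 -0.2103  0.026 ]
br [ 0.4573 -0.2172  0.026 ]
stopTL [0.4838 0.1211 0.068 ]
TR [0.4821 0.1002 0.068 ]
BR [0.3968 0.1085 0.068 ]
BL [0.398  0.1279 0.068 ]
0.089706836918845 0.08602357615251438 0.020944027222763565
boss/nut [0.4311 0.0043 0.075 ] carr TL/BL face top z.054 [0.4656 0.0472 0.054 ] [0.4015 0.0502 0.054 ] fin [ 0.42577513 -0.03324427  0.057     ] [ 0.42590266 -0.06193453  0.057     ]
```

```bash
python3 -m crank '[[[0.14,0.518,0,0,0,-0.425],[0.14,0.518,0,0,0,-0.425],[0.14,0.518,0,0,0,-0.425],[0.14,0.518,0,0,0,-0.425],[0.14,0.518,0,0,0,-0.425],[0.14,0.518,0,0,0,-0.425]]]' && python3 -m crank '[[[0.142,0.518,0,0,0,-0.425],[0.142,0.518,0,0,0,-0.425],[0.142,0.518,0,0,0,-0.425],[0.142,0.518,0,0,0,-0.425],[0.142,0.518,0,0,0,-0.425],[0.142,0.518,0,0,0,-0.425],[0.142,0.518,0,0,0,-0.425]]]'
python3 - <<'E'
from h import *
c=shot('wrist','w1.png'); s=manip.state()
print(s['t'],s['position'].round(4),s['tcp_rot'].round(3),s['joint_positions'].round(3))
print(w2px(c,[[.431,.0055,.09],s['position']]))
print(px2w(c,320,240,.06))
E
```

```text
t: 1.0
position: [0.3466, -0.3086, 0.202]
tcp_rot: [0.001, 0.132, 0.991, 0.0]
wrist_force: [-0.4, -0.7, -0.2]
finger_gap: 0.0853
grip_force: 0.0
t: 1.88
position: [0.4324, 0.0025, 0.2015]
tcp_rot: [0.0, 0.449, 0.893, 0.0]
wrist_force: [-0.4, -0.5, 1.4]
finger_gap: 0.0854
grip_force: 0.0
1.925 [0.4317 0.001  0.2013] [-0.     0.45   0.893 -0.   ] [ 0.463 -0.056 -0.49   0.    -1.137 -2.966]
[[324.27657229 226.4517953 ]
 [321.44062671 290.91474026]]
[ 0.43956824 -0.01149077  0.06      ]
```

View pics/w1.png

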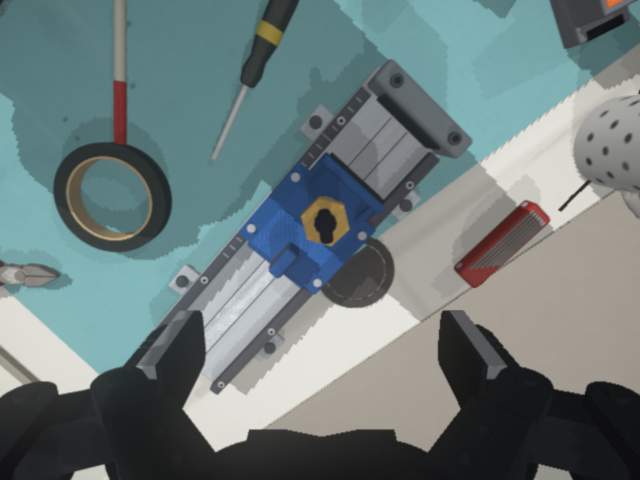

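The wrist view shows the nut and paddle at about (325,222). The paddle's long axis is nearly vertical in the image, so it is nearly square to the fingers already. Next I'll measure it numerically.

Run:
```python
from h import *
c=shot('wrist'); im=c['color']; s=manip.state()
print(s['t'],s['position'].round(4))
sub=im[190:260,290:360].astype(int); dark=(sub.max(2)<50)
n,l,st,ce=cv2.connectedComponentsWithStats(dark.astype(np.uint8)); lab=np.argmin(np.hypot(*(ce[1:]-[35,32]).T))+1
ys,xs=np.where(l==lab); print(st[lab],ce[lab]+[290,190])
P=np.array([px2w(c,x+290,y+190,.094)[:2] for x,y in zip(xs,ys)])
r=cv2.minAreaRect((P*1e4).astype(np.float32)); print('paddle rect',np.array(r[0])/1e4,np.array(r[1])/1e4,r[2])
ev,V=np.linalg.eigh(np.cov(P.T)); print('long axis deg',np.degrees(np.arctan2(V[1,1],V[0,1])),4*np.sqrt(ev))
hsv=cv2.cvtColor(im,cv2.COLOR_RGB2HSV); gold=(hsv[...,0]>15)&(hsv[...,0]<30)&(hsv[...,1]>120)
gold[:180]=0;gold[270:]=0;gold[:,:280]=0;gold[:,370:]=0
ys,xs=np.where(gold); h=cv2.convexHull(np.array([xs,ys]).T.astype(np.float32)).reshape(-1,2)
ap=cv2.approxPolyDP(h.reshape(-1,1,2),3,True).reshape(-1,2)
print('gold hull',[ (tuple(q),px2w(c,*q,.074)[:2].round(4).tolist()) for q in ap])
cv2.imwrite('pics/nut1.png',cv2.resize(im[170:280,260:390,::-1],None,fx=5,fy=5,interpolation=cv2.INTER_CUBIC))
```

```text
1.975 [ 4.313e-01 -1.000e-04  2.012e-01]
[ 27  18  21  34 491] [327.31771894 224.13849287]
paddle rect [0.43039067 0.00692381] [0.01449134 0.02454408] 36.53443145751953
long axis deg 132.55348703841102 [0.01375071 0.0254517 ]
gold hull [((np.float32(350.0), np.float32(228.0)), [0.4494, 0.0118]), ((np.float32(333.0), np.float32(243.0)), [0.4461, -0.0058]), ((np.float32(313.0), np.float32(238.0)), [0.431, -0.0118]), ((np.float32(304.0), np.float32(214.0)), [0.4142, -0.0005]), ((np.float32(321.0), np.float32(197.0)), [0.4168, 0.0179]), ((np.float32(344.0), np.float32(203.0)), [0.4337, 0.0246])]
```

View pics/nut1.png

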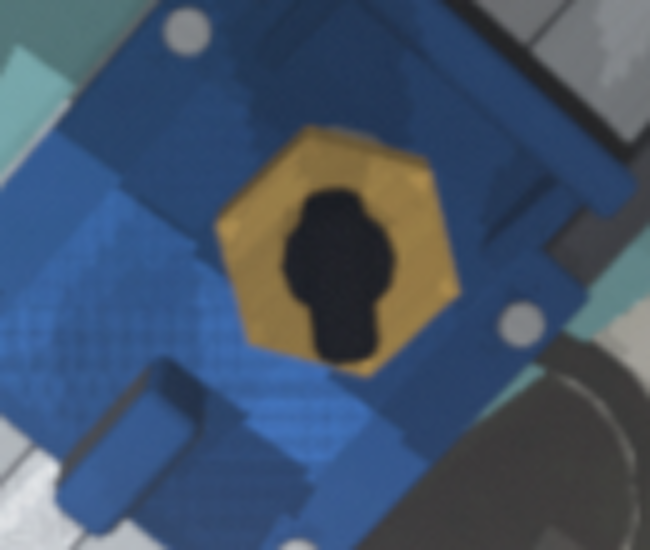

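```bash
python3 -m crank '[[[-0.001,0.011,-0.1,0,0,0.05],[-0.001,0.011,-0.19,0,0,0.05],[-0.001,0.011,-0.204,0,0,0.05],[-0.001,0.011,-0.204,0,0,0.05],[-0.001,0.011,-0.204,0,0,0.05],[-0.001,0.011,-0.204,0,0,0.05]]]' && python3 -m crank '[[[0,0,0,0,0,0],[0,0,0,0,0,0],[0,0,0,0,0,0],[0,0,0,0,0,0],[0,0,0,0,0,0],[0,0,0,0,0,0],[0,0,0,0,0,0]]]' 0
```

```text
t: 2.72
position: [0.4318, 0.0065, 0.0805]
tcp_rot: [0.001, 0.416, 0.909, 0.001]
wrist_force: [1.3, -0.7, 0.0]
finger_gap: 0.0851
grip_force: 0.0
t: 3.6
position: [0.4307, 0.0062, 0.079]
tcp_rot: [-0.0, 0.416, 0.909, -0.0]
wrist_force: [0.3, 0.2, -0.4]
finger_gap: 0.0002
grip_force: 0.0
```

Run:
```python
from h import *
c=shot('wrist','w2.png'); d=shot('side')
a=cv2.resize(c['color'][150:390,200:440,::-1],(400,400)); b=cv2.resize(d['color'][150:270,300:420,::-1],(400,400),interpolation=cv2.INTER_CUBIC)
cv2.imwrite('pics/w2.png',np.hstack([a,b])); print(manip.state()['finger_gap'],manip.state()['grip_force'],w2px(c,[[.4307,.0062,.079]]))
```

```text
-6.440513208823837e-05 0.0 [[324.63870296 289.69111897]]
```

View pics/w2.png

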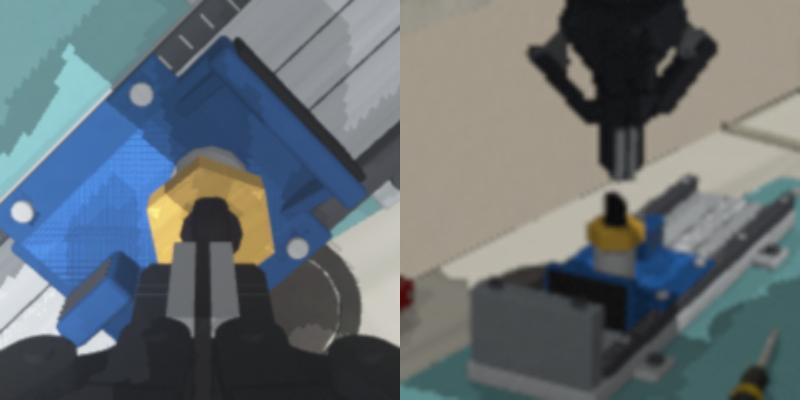

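The wrist crop shows the shut fingers above and in front of the paddle. The side crop shows the fingertips at crop (620,180), clear above the paddle top at (612,195). I'll check the heights from both views.

Run:
```python
from h import *
d=shot('side'); s=manip.state(); print(s['position'],s['tcp_rot'])
f=lambda P:((w2px(d,P)-[300,150])*400/120+[400,0]).round(0).tolist()
print('tcp',f([s['position']]))
x,y=.431,.0066
for z in(.058,.063,.075,.078,.097):print(z,f([[x,y,z]]))
print('stop TL..',f([[.4838,.1211,.068],[.398,.1279,.068],[.398,.1279,0.0]]))
```

```text
[0.43070728 0.00619183 0.07901678] [1.32885632e-05 4.15893726e-01 9.09413222e-01 1.36908932e-05]
tcp [[618.0, 219.0]]
0.058 [[617.0, 248.0]]
0.063 [[617.0, 242.0]]
0.075 [[618.0, 225.0]]
0.078 [[618.0, 221.0]]
0.097 [[618.0, 195.0]]
stop TL.. [[473.0, 288.0], [595.0, 316.0], [593.0, 413.0]]
```

Run:
```python
from h import *
c=shot('wrist'); s=manip.state(); print(s['position'],s['finger_gap'])
Rm=cv2.Rodrigues(np.array(c['rvec'],float))[0]; print('cam pos',(-Rm.T@np.array(c['tvec'])).round(4),'axis',Rm[2].round(3))
x,y=s['position'][:2]
f=lambda P:((w2px(c,P)-[200,150])*400/240).round(0).tolist()
for z in(.06,.079,.088,.097,.108,.12):print(z,f([[x,y,z]]))
print('nut centre z.074, paddle top .097 at .4308,.0066',f([[.4308,.0066,.075],[.4308,.0066,.097]]), 'stop corners',w2px(c,[[.4838,.1211,.068],[.398,.1279,.068]]))
```

```text
[0.43068734 0.00617524 0.07900563] 0.0001895959600284629
cam pos [0.3823 0.0598 0.251 ] axis [ 0.183 -0.213 -0.96 ]
0.06 [[207.0, 209.0]]
0.079 [[208.0, 233.0]]
0.088 [[208.0, 246.0]]
0.097 [[208.0, 260.0]]
0.108 [[209.0, 280.0]]
0.12 [[209.0, 305.0]]
nut centre z.074, paddle top .097 at .4308,.0066 [[209.0, 227.0], [210.0, 259.0]] stop corners [[576.50953305 174.48909797]
 [457.32566879  25.32850842]]
```

```bash
python3 -m crank '[[[0,0,0,0,0,0],[0,0,0,0,0,0],[0,0,0,0,0,0],[0,0,0,0,0,0],[0,0,0,0,0,0]]]' 1 && python3 -m crank '[[[0,0,-0.015,0,0,0],[0,0,-0.03,0,0,0],[0,0,-0.04,0,0,0],[0,0,-0.04,0,0,0]]]' && python3 -m crank '[[[0,0,0,0,0,0],[0,0,0,0,0,0],[0,0,0,0,0,0],[0,0,0,0,0,0],[0,0,0,0,0,0],[0,0,0,0,0,0],[0,0,0,0,0,0]]]' 0
python3 - <<'E'
from h import *
c=shot('wrist','w2.png'); d=shot('side')
a=cv2.resize(c['color'][150:390,200:440,::-1],(400,400)); b=cv2.resize(d['color'][150:270,300:420,::-1],(400,400),interpolation=cv2.INTER_CUBIC)
cv2.imwrite('pics/w3.png',np.hstack([a,b])); print(manip.state()['finger_gap'],manip.state()['grip_force'])
E
```

```text
t: 4.42
position: [0.4307, 0.0062, 0.079]
tcp_rot: [-0.0, 0.416, 0.909, -0.0]
wrist_force: [-0.1, 0.3, -0.5]
finger_gap: 0.0851
grip_force: 0.0
t: 4.92
position: [0.4302, 0.0059, 0.0543]
tcp_rot: [-0.001, 0.416, 0.909, -0.001]
wrist_force: [-0.1, -0.4, -0.6]
finger_gap: 0.0853
grip_force: 0.0
t: 5.8
position: [0.4324, 0.007, 0.0556]
tcp_rot: [0.001, 0.416, 0.91, 0.001]
wrist_force: [4.9, 2.1, -2.6]
finger_gap: 0.0079
grip_force: 60.7
0.007922496496026436 60.72562515735626
```

View pics/w3.png

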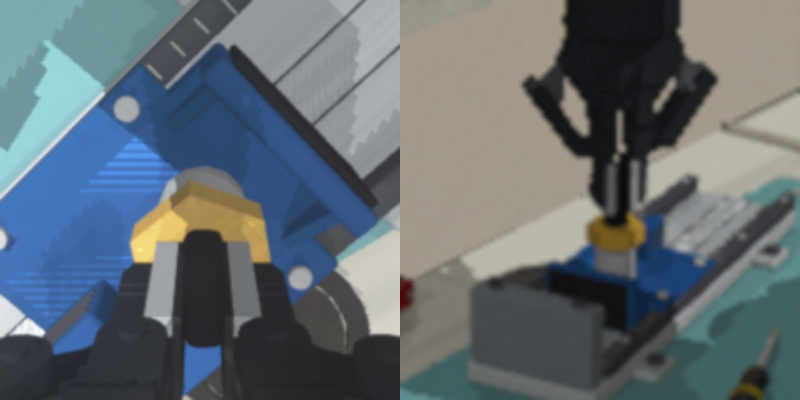

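The paddle is gripped, with the fingers on both sides of it and the tips just above the nut. Empirically the tips sit about 28 mm above the reported TCP. Next I'll loosen the screw counter-clockwise.

```bash
python3 -m crank '[[[0.003,0.0015,0,0,0,0.08],[0.003,0.0015,0.0004,0,0,0.16],[0.003,0.0015,0.0007,0,0,0.25],[0.003,0.0015,0.001,0,0,0.35],[0.003,0.0015,0.0012,0,0,0.45],[0.003,0.0015,0.0015,0,0,0.55],[0.003,0.0015,0.0018,0,0,0.65],[0.003,0.0015,0.002,0,0,0.75]]]' && python3 -m crank '[[[0,0,0.0003,0,0,0.1],[0,0,0.0006,0,0,0.2],[0,0,0.001,0,0,0.35],[0,0,0.001,0,0,0.35],[0,0,0.001,0,0,0.35]]]'; python3 -c "
from h import *
s=manip.state();print(s['torque'],s['joint_positions'].round(3))"
```

```text
t: 6.9
position: [0.4319, 0.006, 0.0561]
tcp_rot: [-0.001, -0.162, 0.987, -0.001]
wrist_force: [3.0, -5.6, -0.8]
finger_gap: 0.0079
grip_force: 60.9
t: 7.52
position: [0.4327, 0.0063, 0.0567]
tcp_rot: [-0.0, -0.422, 0.907, -0.001]
wrist_force: [5.4, -4.7, -3.9]
finger_gap: 0.0081
grip_force: 60.4
[-2.02136704 -2.07093801  0.01811389] [ 0.475  0.115 -0.698  0.002 -0.758 -1.176]
```

```bash
python3 -m crank '[[[0,0,0,0,0,0],[0,0,0,0,0,0],[0,0,0,0,0,0],[0,0,0,0,0,0],[0,0,0.04,0,0,0],[0,0,0.08,0,0,0]]]' 1 && python3 -m crank '[[[-0.009,-0.09,0,0,0,0.12],[-0.009,-0.09,0,0,0,0.24],[-0.009,-0.09,0,0,0,0.36],[-0.009,-0.09,0,0,0,0.395],[-0.009,-0.09,0,0,0,0.395],[-0.009,-0.09,0,0,0,0.395]]]'
python3 - <<'E'
from h import *
c=shot('wrist','w4.png'); s=manip.state(); print(s['t'],s['position'].round(4),s['tcp_rot'].round(3))
print(w2px(c,[[.4272,-.0473,.057],[.4315,.0065,.097]]))
E
```

```text
t: 8.28
position: [0.4322, 0.007, 0.1052]
tcp_rot: [-0.001, -0.421, 0.907, -0.0]
wrist_force: [0.3, -0.3, 0.3]
finger_gap: 0.0852
grip_force: 0.0
t: 9.02
position: [0.4271, -0.0469, 0.1048]
tcp_rot: [0.0, -0.678, 0.736, 0.0]
wrist_force: [0.0, 0.1, 0.6]
finger_gap: 0.0856
grip_force: 0.0
9.075 [ 0.4271 -0.0469  0.1048] [-0.    -0.678  0.735  0.   ]
[[317.9248887  256.44799421]
 [317.86394156 377.82071859]]
```

View pics/w4.png

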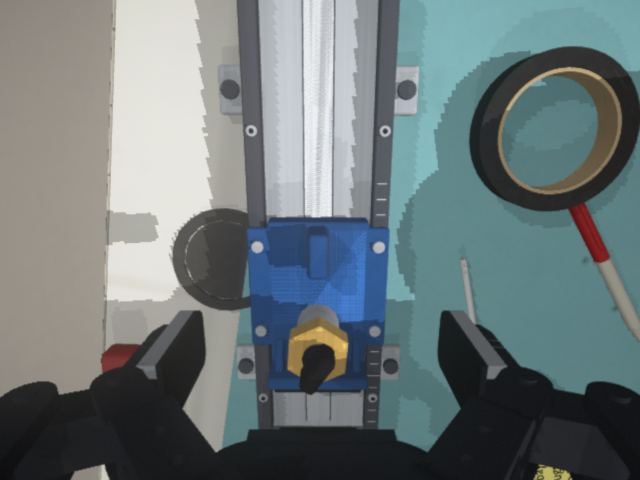

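The wrist view shows the fixture upright in the image and the fin at (318,252), as predicted (318,256). Next I'll descend, pinch the fin and pull the carriage back.

```bash
python3 -m crank '[[[0,0,-0.08,0,0,0],[0,0,-0.13,0,0,0],[0,0,-0.146,0,0,0],[0,0,-0.146,0,0,0]]]' && python3 -m crank '[[[0,0,0,0,0,0],[0,0,0,0,0,0],[0,0,0,0,0,0],[0,0,0,0,0,0],[0,0,0,0,0,0],[0,0,0,0,0,0],[0,0,0,0,0,0]]]' 0 && python3 -m crank '[[[-0.001,-0.01,0,0,0,0],[-0.003,-0.04,0,0,0,0],[-0.006,-0.08,0,0,0,0]]]'
```

```text
t: 9.57
position: [0.4271, -0.047, 0.0172]
tcp_rot: [-0.001, -0.678, 0.735, 0.0]
wrist_force: [0.2, -0.6, 0.4]
finger_gap: 0.0856
grip_force: 0.0
t: 10.45
position: [0.4295, -0.0464, 0.018]
tcp_rot: [0.002, -0.678, 0.735, -0.001]
wrist_force: [5.4, -1.3, -2.0]
finger_gap: 0.0097
grip_force: 61.3
t: 10.82
position: [0.4254, -0.0942, 0.0179]
tcp_rot: [0.002, -0.679, 0.734, -0.001]
wrist_force: [3.3, 6.8, 2.0]
finger_gap: 0.01
grip_force: 61.7
```

```bash
python3 -m crank '[[[-0.001,-0.05,0,0,0,0],[-0.005,-0.1,0,0,0,0],[-0.0085,-0.148,0,0,0,0],[-0.0085,-0.148,0,0,0,0],[-0.0085,-0.148,0,0,0,0],[-0.0085,-0.148,0,0,0,0]]]' && python3 -m crank '[[[0,0,0,0,0,0],[0,0,0,0,0,0],[0,0,0,0,0,0],[0,0,0,0,0,0],[0,0,0.05,0,0,0],[0,0,0.1,0,0,0],[0,0,0.15,0,0,0],[0,0,0.16,0,0,0]]]' 1
python3 - <<'E'
from h import *
c=shot('top'); s=manip.state(); print(s['t'],s['position'].round(4))
for n,x,y in[('or1',.48,.26),('or2',.39,.37),('bl',.365,.245)]:
    p,f,q=fitmod(c,x,y); print(n,p.round(4),np.degrees(p[2]).round(1),'cost',round(f,3),q)
b=cv2.resize(c['color'][180:300,230:550,::-1],None,fx=2.5,fy=2.5,interpolation=cv2.INTER_CUBIC); cv2.imwrite('pics/top2.png',b)
E
```

```text
t: 11.58
position: [0.4177, -0.1847, 0.0179]
tcp_rot: [-0.001, -0.678, 0.735, -0.0]
wrist_force: [-2.9, -5.2, 9.5]
finger_gap: 0.0102
grip_force: 62.6
t: 12.58
position: [0.4197, -0.1837, 0.1151]
tcp_rot: [0.001, -0.678, 0.735, -0.001]
wrist_force: [-0.1, 0.1, -0.7]
finger_gap: 0.0856
grip_force: 0.0
12.625 [ 0.4193 -0.1837  0.1147]
or1 [ 0.4852  0.2312 -0.4527] -25.9 cost 0.989 85849
or2 [ 0.4045  0.3759 -1.6149] -92.5 cost 0.032 1072
bl [ 0.375   0.2468 -1.4304] -82.0 cost 0.116 1065
```

View pics/top2.png

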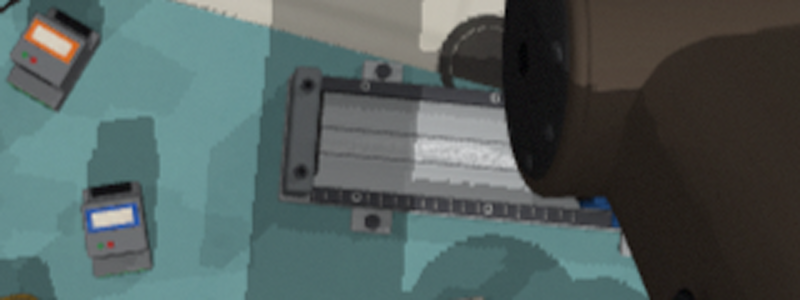

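The top view shows the carriage back, with the channel clear past x≈600 px in the crop. The modules have not moved. Next I'll go above the blue module and pick it.

```bash
python3 -m crank '[[[0.01,0.1,0,0,0,0.1],[0.02,0.2,0,0,0,0.14],[0.02,0.3,0,0,0,0.14],[0.02,0.4,0,0,0,0.14],[-0.01,0.5,0,0,0,0.14],[-0.04,0.6,0,0,0,0.14],[-0.07,0.7,0,0,0,0.14],[-0.07,0.717,0,0,0,0.14]]]' 0.8
python3 -m crank '[[[0,0,-0.03,0,0,0],[0,0,-0.1,0,0,0]]]'
python3 - <<'E'
from h import *
c=shot('wrist','w5.png'); s=manip.state(); p=s['position']; print(s['t'],p.round(4),s['tcp_rot'].round(3),s['joint_positions'].round(3))
m=modmask(c,[.375,.2466,-1.425]); im=c['color'][:,:,::-1].copy(); ct,_=cv2.findContours(m,0,2); cv2.drawContours(im,ct,-1,(0,255,255),1); cv2.imwrite('pics/w5.png',im[150:])
E
```

```text
t: 13.62
position: [0.375, 0.2494, 0.1123]
tcp_rot: [0.0, 0.756, -0.654, 0.0]
wrist_force: [0.3, -0.6, 0.2]
finger_gap: 0.0679
grip_force: 0.0
t: 13.88
position: [0.377, 0.2473, 0.053]
tcp_rot: [-0.001, 0.755, -0.656, -0.0]
wrist_force: [0.1, -0.5, -0.6]
finger_gap: 0.0683
grip_force: 0.0
13.925 [0.3741 0.2436 0.0473] [ 0.003  0.754 -0.657 -0.   ] [ 1.02   0.156 -0.674 -0.002 -0.747 -0.88 ]
```

View pics/w5.png

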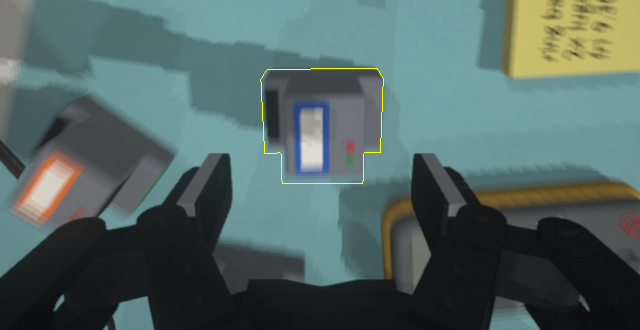

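The fitted outline sits on the blue module (about 260–385 across, 70–183 down in the crop) to within about 1 mm. Next I'll descend and grip it.

```bash
python3 -m crank '[[[0,0,-0.04,0,0,0],[0,0,-0.075,0,0,0],[0,0,-0.083,0,0,0],[0,0,-0.083,0,0,0],[0,0,-0.083,0,0,0]]]' && python3 -m crank '[[[0,0,0,0,0,0],[0,0,0,0,0,0],[0,0,0,0,0,0],[0,0,0,0,0,0],[0,0,0,0,0,0],[0,0,0,0,0,0]]]' 0 && python3 -m crank '[[[0,0,0.02,0,0,0],[0,0,0.06,0,0,0],[0,0,0.14,0,0,0],[0,0,0.19,0,0,0],[0,0,0.19,0,0,0]]]'
python3 - <<'E'
from h import *
d=shot('side'); print(w2px(d,[[.376,.247,.118]])); s=manip.state(); print(s['position'],s['joint_positions'].round(3))
u,v=w2px(d,[[.376,.247,.118]])[0].astype(int)
cv2.imwrite('pics/s3.png',cv2.resize(d['color'][v-60:v+60,u-60:u+60,::-1],(480,480),interpolation=cv2.INTER_CUBIC))
E
```

```text
t: 14.55
position: [0.3768, 0.2468, 0.0042]
tcp_rot: [-0.001, 0.755, -0.656, -0.0]
wrist_force: [-0.6, -0.8, -0.3]
finger_gap: 0.0683
grip_force: 0.0
t: 15.3
position: [0.3767, 0.2468, 0.0042]
tcp_rot: [-0.001, 0.755, -0.656, 0.0]
wrist_force: [-1.3, -1.0, 6.7]
finger_gap: 0.0371
grip_force: 60.7
t: 15.92
position: [0.3773, 0.2478, 0.1203]
tcp_rot: [-0.003, 0.755, -0.656, -0.0]
wrist_force: [0.1, 0.1, -2.9]
finger_gap: 0.0366
grip_force: 60.7
[[345.15497262 248.70384224]]
[0.37648387 0.24690695 0.11860289] [ 1.02   0.058 -0.584 -0.    -0.926 -0.881]
```

View pics/s3.png

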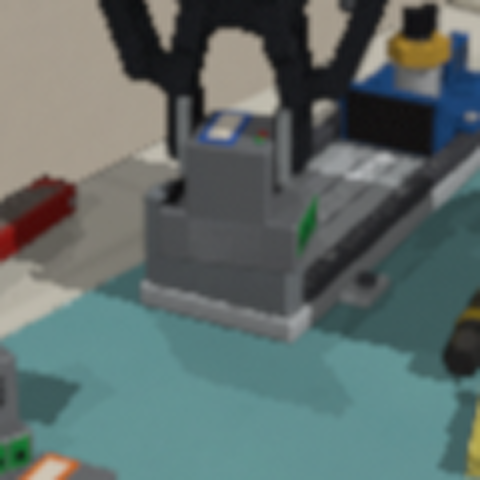

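The side crop shows the blue module held upright, with its green sockets to the front. Next I'll carry it to slot 1 and lower it carefully.

```bash
python3 -m crank '[[[0.05,-0.09,0.01,0,0,-0.07],[0.09,-0.18,0.01,0,0,-0.142],[0.103,-0.27,0,0,0,-0.142],[0.103,-0.2865,0,0,0,-0.142],[0.103,-0.2865,0,0,0,-0.142],[0.103,-0.2865,0,0,0,-0.142],[0.103,-0.2865,0,0,0,-0.142]]]' && python3 -m crank '[[[0,0,-0.07,0,0,0],[0,0,-0.12,0,0,0],[0,0,-0.137,0,0,0],[0,0,-0.144,0,0,0],[0,0,-0.15,0,0,0],[0,0,-0.155,0,0,0],[0,0,-0.155,0,0,0]]]'
```

```text
t: 16.85
position: [0.4382, 0.0756, 0.1174]
tcp_rot: [0.0, -0.678, 0.735, 0.0]
wrist_force: [-0.1, -0.2, -0.7]
finger_gap: 0.0367
grip_force: 60.8
t: 17.73
position: [0.4384, 0.0747, 0.0247]
tcp_rot: [0.0, -0.677, 0.736, -0.0]
wrist_force: [0.4, 0.2, -2.0]
finger_gap: 0.0368
grip_force: 60.7
```

```bash
python3 -m crank '[[[0,0,-0.006,0,0,0],[0,0,-0.011,0,0,0],[0,0,-0.011,0,0,0]]]' && python3 -m crank '[[[0,0,0,0,0,0],[0,0,0,0,0,0],[0,0,0,0,0,0],[0,0,0.03,0,0,0],[0,0,0.08,0,0,0],[0,0,0.17,0,0,0]]]' 0.8 && python3 -m crank '[[[0,0.1,0,0,0,0],[0,0.2,0,0,0,0]]]'
python3 - <<'E'
from h import *
c=shot('top'); s=manip.state(); print(s['t'],s['position'].round(4),s['tcp_rot'].round(3))
for n,x,y in[('or1',.495,.265),('or2',.4,.375)]:
    p,f,q=fitmod(c,x,y); print(n,p.round(4),np.degrees(p[2]).round(1),'cost',round(f,3),q)
hsv=cv2.cvtColor(c['color'],cv2.COLOR_RGB2HSV); bl=(hsv[...,0]>105)&(hsv[...,0]<125)&(hsv[...,1]>150)
for n,m in(('blue',bl),('orange',(hsv[...,0]<16)&(hsv[...,1]>170)&(hsv[...,2]>120))):
    k,l,st,ce=cv2.connectedComponentsWithStats(m.astype(np.uint8))
    for i in range(1,k):
        if 30<st[i,4]<400: print(n,st[i],px2w(c,*ce[i],.072 if n=='blue' else .058).round(4))
E
```

```text
t: 18.1
position: [0.4383, 0.0746, 0.0182]
tcp_rot: [0.0, -0.677, 0.736, -0.0]
wrist_force: [-3.4, 0.1, 6.3]
finger_gap: 0.0368
grip_force: 61.9
t: 18.85
position: [0.4369, 0.0738, 0.1195]
tcp_rot: [-0.002, -0.677, 0.736, 0.0]
wrist_force: [1.1, 0.8, -0.1]
finger_gap: 0.0683
grip_force: 0.0
t: 19.1
position: [0.4386, 0.196, 0.121]
tcp_rot: [0.001, -0.676, 0.737, 0.0]
wrist_force: [0.7, -0.3, 0.3]
finger_gap: 0.0681
grip_force: 0.0
19.15 [0.4399 0.2019 0.1209] [ 0.002 -0.677  0.736 -0.   ]
or1 [ 0.8455 -0.3921 -0.196 ] -11.2 cost 0.995 264158
or2 [ 0.1896  0.6188 -1.5618] -89.5 cost 0.994 264158
blue [ 19 144  20   8  61] [0.5836 0.6686 0.072 ]
orange [547 360  37  43 128] [ 0.1882 -0.2558  0.058 ]
orange [541 364  31  48 148] [ 0.1689 -0.2325  0.058 ]
```

```bash
python3 -m crank '[[[-0.02,0.1,0,0,0,0.02],[-0.04,0.2,0,0,0,0.02],[-0.054,0.28,0,0,0,0.02],[-0.054,0.3025,0,0,0,0.02],[-0.054,0.3025,0,0,0,0.02],[-0.054,0.3025,0,0,0,0.02]]]'
python3 - <<'E'
from h import *
c=shot('wrist'); s=manip.state(); print(s['t'],s['position'].round(4),s['tcp_rot'].round(3),s['joint_positions'].round(2))
p,f,q=fitmod(c,.4045,.3759); print(p.round(4),np.degrees(p[2]).round(1),round(f,3),q)
d=shot('top')
for n,x,y in[('or1',.495,.265)]:
    p,f,q=fitmod(d,x,y); print(n,p.round(4),np.degrees(p[2]).round(1),'cost',round(f,3),q)
hsv=cv2.cvtColor(d['color'],cv2.COLOR_RGB2HSV); bl=(hsv[...,0]>105)&(hsv[...,0]<125)&(hsv[...,1]>150)
k,l,st,ce=cv2.connectedComponentsWithStats(bl.astype(np.uint8))
for i in range(1,k):
    if 20<st[i,4]<400: print('blue',st[i],px2w(d,*ce[i],.072).round(4))
E
```

```text
t: 19.9
position: [0.4058, 0.3748, 0.1196]
tcp_rot: [-0.0, -0.688, 0.726, -0.0]
wrist_force: [0.0, -0.8, -0.6]
finger_gap: 0.0683
grip_force: 0.0
19.95 [0.4059 0.3748 0.1198] [-0.    -0.688  0.726 -0.   ] [ 1.1   0.23 -0.37 -0.   -0.97 -1.15]
[ 0.4045  0.3767 -1.6229] -93.0 0.184 8684
or1 [ 0.4992  0.2935 -2.1111] -121.0 cost 0.091 1089
blue [ 58  87  29  12 116] [0.6816 0.6006 0.072 ]
blue [ 63 103   8  10  33] [0.6558 0.6102 0.072 ]
blue [ 80 120  11   7  21] [0.6284 0.5761 0.072 ]
blue [378 227   8   9  24] [0.442  0.0598 0.072 ]
```

Orange module 1 has been knocked to about (0.499, 0.294), so I'll re-measure it later. Orange 2 is unchanged, so I'll pick it now.

```bash
python3 -m crank '[[[0,0.003,-0.08,0,0,0],[0,0.003,-0.15,0,0,0],[0,0.003,-0.185,0,0,0],[0,0.003,-0.193,0,0,0],[0,0.003,-0.193,0,0,0],[0,0.003,-0.193,0,0,0]]]' && python3 -m crank '[[[0,0,0,0,0,0],[0,0,0,0,0,0],[0,0,0,0,0,0],[0,0,0,0,0,0],[0,0,0,0,0,0]]]' 0 && python3 -m crank '[[[0,0,0.02,0,0,0],[0,0,0.06,0,0,0],[0,0,0.14,0,0,0],[0,0,0.19,0,0,0],[0,0,0.19,0,0,0]]]'
```

```text
t: 20.75
position: [0.4064, 0.3785, 0.0053]
tcp_rot: [0.001, -0.688, 0.725, 0.0]
wrist_force: [0.0, 0.4, 0.1]
finger_gap: 0.0685
grip_force: 0.0
t: 21.38
position: [0.406, 0.3784, 0.005]
tcp_rot: [0.001, -0.689, 0.725, 0.0]
wrist_force: [-2.0, -0.4, 6.7]
finger_gap: 0.0375
grip_force: 61.6
t: 22.0
position: [0.4066, 0.3793, 0.1212]
tcp_rot: [0.003, -0.689, 0.725, 0.001]
wrist_force: [-0.1, -0.3, -2.5]
finger_gap: 0.037
grip_force: 60.7
```

```bash
python3 -m crank '[[[0.01,-0.1,0,0,0,-0.02],[0.02,-0.2,0,0,0,-0.02],[0.03,-0.3,0,0,0,-0.02],[0.04,-0.4,0,0,0,-0.02],[0.045,-0.5,0,0,0,-0.02],[0.048,-0.57,0,0,0,-0.02],[0.048,-0.585,0,0,0,-0.02],[0.048,-0.585,0,0,0,-0.02]]]' && python3 -m crank '[[[0,0,-0.02,0,0,0],[0,0,-0.08,0,0,0],[0,0,-0.12,0,0,0],[0,0,-0.137,0,0,0],[0,0,-0.144,0,0,0],[0,0,-0.152,0,0,0],[0,0,-0.155,0,0,0],[0,0,-0.155,0,0,0]]]'
```

```text
t: 23.0
position: [0.4342, 0.0264, 0.1176]
tcp_rot: [-0.0, -0.676, 0.737, 0.0]
wrist_force: [-0.8, 0.7, -2.6]
finger_gap: 0.0369
grip_force: 60.6
t: 24.0
position: [0.4348, 0.027, 0.0253]
tcp_rot: [0.0, -0.677, 0.736, -0.0]
wrist_force: [0.1, 1.1, -1.8]
finger_gap: 0.037
grip_force: 60.6
```

```bash
python3 -m crank '[[[0,0,-0.006,0,0,0],[0,0,-0.01,0,0,0],[0,0,-0.0105,0,0,0]]]' && python3 -m crank '[[[0,0,0,0,0,0],[0,0,0,0,0,0],[0,0,0,0,0,0],[0,0,0.03,0,0,0],[0,0,0.08,0,0,0],[0,0,0.17,0,0,0],[0,0,0.17,0,0,0]]]' 0.8 && python3 -m crank '[[[0.02,0.1,0,0,0,-0.1],[0.05,0.2,0,0,0,-0.2],[0.08,0.3,0,0,0,-0.29],[0.1,0.4,0,0,0,-0.29],[0.11,0.444,0,0,0,-0.29],[0.11,0.444,0,0,0,-0.29],[0.11,0.444,0,0,0,-0.29],[0.11,0.444,0,0,0,-0.29]]]'
python3 - <<'E'
from h import *
c=shot('wrist','w6.png'); s=manip.state(); print(s['t'],s['position'].round(4),s['tcp_rot'].round(3),s['joint_positions'].round(2))
for g in([.499,.2935],[.499,.2685]):
    p,f,q=fitmod(c,*g,-2.11); print(p.round(4),np.degrees(p[2]).round(1),round(f,3),q)
im=c['color'][:,:,::-1].copy()
for q,col in(([.4992,.2935,-2.111],(0,255,255)),(p,(0,0,255))):
    ct,_=cv2.findContours(modmask(c,q),0,2); cv2.drawContours(im,ct,-1,col,1)
cv2.imwrite('pics/w6.png',im)
E
```

```text
t: 24.38
position: [0.4346, 0.0268, 0.0189]
tcp_rot: [-0.0, -0.677, 0.736, -0.0]
wrist_force: [-2.8, -0.5, 6.7]
finger_gap: 0.0371
grip_force: 61.7
t: 25.25
position: [0.4373, 0.028, 0.1245]
tcp_rot: [0.004, -0.677, 0.736, -0.001]
wrist_force: [-0.2, -0.0, -0.5]
finger_gap: 0.0685
grip_force: 0.0
t: 26.25
position: [0.5004, 0.2923, 0.1207]
tcp_rot: [-0.0, -0.493, 0.87, -0.0]
wrist_force: [0.3, 0.0, -0.6]
finger_gap: 0.0687
grip_force: 0.0
26.3 [0.5005 0.2923 0.1208] [ 0.    -0.493  0.87   0.   ] [ 0.87  0.27 -0.31 -0.   -0.99 -1.41]
[ 0.571   0.1175 -3.8974] -223.3 0.905 136751
[ 0.5675  0.118  -3.6832] -211.0 0.905 136751
```

Run:
```python
from h import *
def label(c,im,u0,v0,r,z=.058):
    hsv=cv2.cvtColor(im,cv2.COLOR_RGB2HSV); m=((hsv[...,0]<18)&(hsv[...,1]>140)&(hsv[...,2]>110)).astype(np.uint8)
    k=np.zeros_like(m); k[int(v0-r):int(v0+r),int(u0-r):int(u0+r)]=1; m&=k
    n,l,st,ce=cv2.connectedComponentsWithStats(m); i=1+np.argmax(st[1:,4]); ys,xs=np.where(l==i)
    h=cv2.convexHull(np.array([xs,ys]).T).reshape(-1,2); P=np.array([px2w(c,*q,z)[:2] for q in h])
    rc=cv2.minAreaRect((P*1e4).astype(np.float32)); return np.array(rc[0])/1e4,np.array(rc[1])/1e4,rc[2],st[i]
t=read_camera('top'); im0=cv2.imread('pics/top0.png')[:,:,::-1].copy()
print('cal or2',label(t,im0,203,250,18),'pose .4045 .3759 -93.0')
print('cal or1',label(t,im0,265,198,18),'pose .4982 .2679 -118.6')
c=read_camera('wrist'); u,v=w2px(c,[[.4992,.2935,.058]])[0]; print(u,v)
print('now wrist',label(c,c['color'],u,v,60))
u,v=w2px(t,[[.4992,.2935,.058]])[0]
try: print('now top',label(t,t['color'],u,v,20))
except Exception as e: print(e)
```

```text
cal or2 (array([0.41025332, 0.37544233]), array([0.03604959, 0.0155581 ]), 86.63780212402344, array([190, 244,  22,  11,  77], dtype=int32)) pose .4045 .3759 -93.0
cal or1 (array([0.50287881, 0.26532607]), array([0.03548479, 0.01502637]), 63.49436569213867, array([255, 189,  21,  16,  73], dtype=int32)) pose .4982 .2679 -118.6
321.80836156988255 250.91303590755533
now wrist (array([0.50328438, 0.29156147]), array([0.03514636, 0.0154551 ]), 59.28074645996094, array([302, 224,  26,  55, 605], dtype=int32))
now top (array([0.50351738, 0.29005381]), array([0.03434352, 0.01571691]), 59.133697509765625, array([240, 190,  21,  15,  58], dtype=int32))
```

View pics/w6.png

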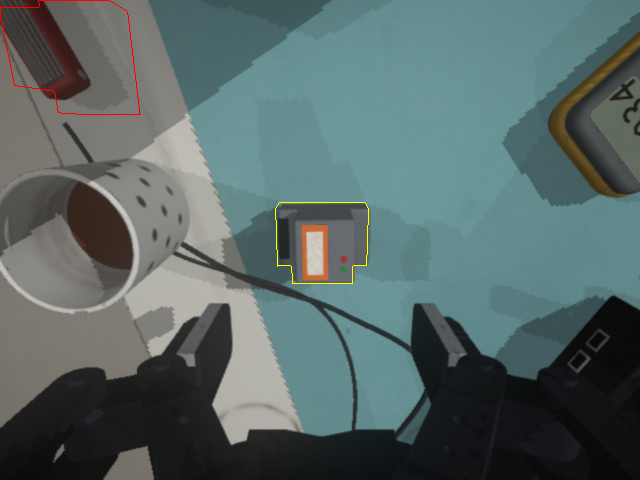

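The wrist view shows orange module 1 at (322,243), matching the yellow outline. The cup is well clear to the left. Next I'll pick the module.

```bash
python3 -m crank '[[[0,0.0025,-0.08,0,0,0],[0,0.0025,-0.15,0,0,0],[0,0.0025,-0.185,0,0,0],[0,0.0025,-0.193,0,0,0],[0,0.0025,-0.193,0,0,0],[0,0.0025,-0.193,0,0,0]]]' && python3 -m crank '[[[0,0,0,0,0,0],[0,0,0,0,0,0],[0,0,0,0,0,0],[0,0,0,0,0,0],[0,0,0,0,0,0]]]' 0 && python3 -m crank '[[[0,0,0.02,0,0,0],[0,0,0.06,0,0,0],[0,0,0.14,0,0,0],[0,0,0.19,0,0,0],[0,0,0.19,0,0,0]]]'
```

```text
t: 27.15
position: [0.5013, 0.2954, 0.0062]
tcp_rot: [0.001, -0.493, 0.87, 0.0]
wrist_force: [0.2, -0.7, 0.3]
finger_gap: 0.0683
grip_force: 0.0
t: 27.78
position: [0.5011, 0.2954, 0.0059]
tcp_rot: [0.001, -0.494, 0.87, 0.0]
wrist_force: [-1.5, 0.2, 5.4]
finger_gap: 0.0366
grip_force: 61.8
t: 28.4
position: [0.5017, 0.2959, 0.1221]
tcp_rot: [0.003, -0.493, 0.87, 0.001]
wrist_force: [0.3, -0.3, -1.7]
finger_gap: 0.0368
grip_force: 60.8
```

```bash
python3 -m crank '[[[-0.02,-0.1,0,0,0,0.1],[-0.04,-0.2,0,0,0,0.2],[-0.07,-0.3,0,0,0,0.29],[-0.1,-0.4,0,0,0,0.29],[-0.117,-0.5,0,0,0,0.29],[-0.117,-0.527,0,0,0,0.29],[-0.117,-0.527,0,0,0,0.29],[-0.117,-0.527,0,0,0,0.29]]]' && python3 -m crank '[[[0,0,-0.02,0,0,0],[0,0,-0.08,0,0,0],[0,0,-0.12,0,0,0],[0,0,-0.137,0,0,0],[0,0,-0.144,0,0,0],[0,0,-0.152,0,0,0],[0,0,-0.155,0,0,0],[0,0,-0.155,0,0,0]]]'
```

```text
t: 29.4
position: [0.4302, -0.0211, 0.1185]
tcp_rot: [-0.0, -0.677, 0.736, 0.0]
wrist_force: [0.7, -0.1, -2.1]
finger_gap: 0.0369
grip_force: 60.7
t: 30.4
position: [0.4306, -0.0213, 0.0262]
tcp_rot: [0.0, -0.677, 0.736, -0.0]
wrist_force: [0.4, -0.1, -1.3]
finger_gap: 0.037
grip_force: 60.7
```

```bash
python3 -m crank '[[[0,0,-0.006,0,0,0],[0,0,-0.01,0,0,0],[0,0,-0.0103,0,0,0]]]' && python3 -m crank '[[[0,0,0,0,0,0],[0,0,0,0,0,0],[0,0,0,0,0,0],[0,0,0.03,0,0,0],[0,0,0.08,0,0,0],[0,0,0.17,0,0,0],[0,0,0.17,0,0,0]]]' 0.8 && python3 -m crank '[[[-0.01,-0.1,0,0,0,0],[-0.02,-0.2,0,0,0,0],[-0.022,-0.27,0,0,0,0],[-0.022,-0.27,0,0,0,0],[-0.022,-0.27,0,0,0,0]]]'
python3 - <<'E'
from h import *
c=shot('top'); s=manip.state(); print(s['t'],s['position'].round(4))
cv2.imwrite('pics/t5.png',c['color'][:,:,::-1])
hsv=cv2.cvtColor(c['color'],cv2.COLOR_RGB2HSV)
for n,m in(('blue',(hsv[...,0]>105)&(hsv[...,0]<125)&(hsv[...,1]>130)),('orange',(hsv[...,0]<18)&(hsv[...,1]>140)&(hsv[...,2]>100))):
    m[:, :330]=0; m[:200]=0; m[290:]=0
    k,l,st,ce=cv2.connectedComponentsWithStats(m.astype(np.uint8))
    for i in range(1,k):
        if 20<st[i,4]<400:
            ys,xs=np.where(l==i); P=np.array([px2w(c,x,y,.072)[:2] for x,y in zip(xs,ys)])
            rc=cv2.minAreaRect((P*1e4).astype(np.float32)); print(n,st[i],np.round(np.array(rc[0])/1e4,4),np.round(np.array(rc[1])/1e4,4),rc[2])
E
```

```text
t: 30.78
position: [0.4304, -0.0215, 0.0199]
tcp_rot: [-0.0, -0.677, 0.736, -0.0]
wrist_force: [-1.7, 0.6, 4.7]
finger_gap: 0.037
grip_force: 61.5
t: 31.65
position: [0.4331, -0.0206, 0.1255]
tcp_rot: [0.003, -0.677, 0.736, -0.002]
wrist_force: [0.6, 0.1, 0.0]
finger_gap: 0.0684
grip_force: 0.0
t: 32.28
position: [0.4167, -0.1834, 0.1211]
tcp_rot: [-0.0, -0.677, 0.736, 0.0]
wrist_force: [-0.5, 0.5, 0.8]
finger_gap: 0.0682
grip_force: 0.0
32.325 [ 0.4169 -0.183   0.1213]
blue [365 226  21  10  62] [0.4425 0.0737] [0.0348 0.0153] 85.05377197265625
blue [462 259  18  12  70] [ 0.3864 -0.0923] [0.0328 0.014 ] 58.26525115966797
orange [394 228  21  11  75] [0.4387 0.0238] [0.0352 0.0156] 85.48706817626953
orange [422 231  14  10  44] [ 0.4344 -0.0185] [0.0225 0.0156] 88.91111755371094
```

```bash
python3 -m crank '[[[0.001,0,-0.08,0,0,0],[0.001,0,-0.15,0,0,0],[0.001,0,-0.17,0,0,0],[0.001,0,-0.173,0,0,0],[0.001,0,-0.173,0,0,0]]]' && python3 -m crank '[[[0,0,0,0,0,0],[0,0,0,0,0,0],[0,0,0,0,0,0],[0,0,0,0,0,0],[0,0,0,0,0,0],[0,0,0,0,0,0]]]' 0 && python3 -m crank '[[[0.001,0.015,0,0,0,0],[0.003,0.04,0,0,0,0],[0.006,0.07,0,0,0,0],[0.008,0.095,0,0,0,0],[0.009,0.105,0,0,0,0],[0.009,0.108,0,0,0,0],[0.009,0.108,0,0,0,0]]]'
```

```text
t: 32.95
position: [0.419, -0.1832, 0.0191]
tcp_rot: [0.001, -0.677, 0.736, -0.001]
wrist_force: [0.2, -0.6, -0.2]
finger_gap: 0.0684
grip_force: 0.0
t: 33.7
position: [0.4179, -0.1835, 0.0185]
tcp_rot: [0.0, -0.677, 0.736, -0.0]
wrist_force: [-1.6, 1.9, 6.9]
finger_gap: 0.0094
grip_force: 60.5
t: 34.58
position: [0.4233, -0.1192, 0.0185]
tcp_rot: [-0.0, -0.677, 0.736, -0.0]
wrist_force: [-1.8, -4.3, 5.8]
finger_gap: 0.0102
grip_force: 60.5
```

```bash
for i in 1 2; do python3 -m crank '[[[0.0005,0.004,0,0,0,0],[0.0005,0.006,0,0,0,0],[0.0005,0.006,0,0,0,0]]]' | egrep 'pos|wrist'; done; python3 -m crank '[[[0.0005,0.004,0,0,0,0],[0.0005,0.006,0,0,0,0],[0.0005,0.006,0,0,0,0]]]'
```

```text
position: [0.4234, -0.1171, 0.0185]
wrist_force: [2.4, -19.1, 4.9]
position: [0.4232, -0.1168, 0.0185]
wrist_force: [7.6, -50.0, -2.1]
t: 35.7
position: [0.4236, -0.1126, 0.0186]
tcp_rot: [-0.002, -0.677, 0.736, -0.001]
wrist_force: [5.1, -44.3, 1.3]
finger_gap: 0.01
grip_force: 59.0
```

```bash
python3 -m crank '[[[0,-0.006,0,0,0,0],[0,-0.008,0,0,0,0]]]' | egrep 'pos|wrist'; python3 -m crank '[[[0,0,0,0,0,0],[0,0,0,0,0,0],[0,0,0,0,0,0],[0,0,0.05,0,0,0],[0,0,0.11,0,0,0],[0,0,0.17,0,0,0],[0,0,0.17,0,0,0]]]' 1 && python3 -m crank '[[[0.004,0.06,0,0,0,0.11],[0.005,0.08,0,0,0,0.22],[0.005,0.08,0,0,0,0.33],[0.005,0.08,0,0,0,0.44],[0.005,0.08,0,0,0,0.55],[0.005,0.08,0,0,0,0.66],[0.005,0.08,0,0,0,0.77],[0.005,0.08,0,0,0,0.8]]]' && python3 -m crank '[[[0,0,0,0,0,0.11],[0,0,0,0,0,0.22],[0,0,0,0,0,0.33],[0,0,0,0,0,0.44],[0,0,0,0,0,0.55],[0,0,0,0,0,0.66],[0,0,0,0,0,0.77],[0,0,0,0,0,0.808]]]'
python3 - <<'E'
from h import *
s=manip.state(); print(s['t'],s['position'].round(4),s['tcp_rot'].round(3),s['joint_positions'].round(3))
c=shot('wrist','w7.png'); print(w2px(c,[[.4245,-.0648,.097],[.4265,-.0648,.097]]))
im=c['color']
u,v=w2px(c,[[.4255,-.0648,.095]])[0].astype(int)
dark=(im.max(2)<50).astype(np.uint8); k=np.zeros_like(dark); k[v-40:v+40,u-40:u+40]=1; dark&=k
n,l,st,ce=cv2.connectedComponentsWithStats(dark)
for i in range(1,n):
    if st[i,4]>100:
        ys,xs=np.where(l==i); P=np.array([px2w(c,x,y,.097)[:2] for x,y in zip(xs,ys)])
        rc=cv2.minAreaRect((P*1e4).astype(np.float32)); ev,V=np.linalg.eigh(np.cov(P.T)); print(st[i],rc,np.degrees(np.arctan2(V[1,1],V[0,1])),P.mean(0))
E
```

```text
position: [0.4239, -0.1132, 0.0186]
wrist_force: [-4.2, 5.4, 12.3]
t: 36.83
position: [0.4261, -0.1123, 0.1225]
tcp_rot: [0.002, -0.677, 0.736, -0.002]
wrist_force: [-0.4, -0.1, -0.8]
finger_gap: 0.0853
grip_force: 0.0
t: 37.83
position: [0.4265, -0.0646, 0.1189]
tcp_rot: [0.0, 0.981, -0.196, -0.001]
wrist_force: [-0.3, 0.4, -0.3]
finger_gap: 0.0855
grip_force: 0.0
t: 38.83
position: [0.4265, -0.0646, 0.1189]
tcp_rot: [-0.0, 0.906, 0.424, -0.001]
wrist_force: [-0.2, 0.3, 0.3]
finger_gap: 0.0855
grip_force: 0.0
38.825 [ 0.4265 -0.0646  0.1189] [-0.     0.906  0.424 -0.001] [ 0.31   0.027 -0.616 -0.    -0.929  2.136]
[[320.79102859 271.62702037]
 [323.74176401 269.30978996]]
[309 239  28  44 514] ((4291.5048828125, -600.4940795898438), (223.9246063232422, 143.11395263671875), 35.52622985839844) 67.39387412780135 [ 0.43174582 -0.05897352]
```

Run:
```python
from h import *
c=shot('wrist'); im=c['color']; d=shot('side'); t=shot('top')
hsv=cv2.cvtColor(im,cv2.COLOR_RGB2HSV); gold=(hsv[...,0]>15)&(hsv[...,0]<30)&(hsv[...,1]>120)
gold[:200]=0;gold[350:]=0;gold[:,:250]=0;gold[:,400:]=0
ys,xs=np.where(gold); h=cv2.convexHull(np.array([xs,ys]).T.astype(np.float32)); ap=cv2.approxPolyDP(h,3,True).reshape(-1,2)
P=np.array([px2w(c,*q,.074)[:2] for q in ap]); print(ap.tolist(),P.round(4).tolist()); print('min circle',cv2.minEnclosingCircle((P*1e4).astype(np.float32)))
w=im.copy()
for p,col in(([.4265,-.0646,.097],(255,0,0)),([.4265,-.0646,.074],(0,255,0))):
    u,v=w2px(c,[p])[0]; cv2.circle(w,(int(u),int(v)),1,col,-1)
a=cv2.resize(w[180:330,240:400],(640,600),interpolation=cv2.INTER_CUBIC)[:, 80:560]
b=cv2.resize(d['color'][160:280,310:430],(320,300),interpolation=cv2.INTER_CUBIC); e=cv2.resize(t['color'][200:290,340:436],(320,300),interpolation=cv2.INTER_CUBIC)
cv2.imwrite('pics/mont.png',np.hstack([a,np.vstack([b,e])])[:,:,::-1])
```

```text
[[354.0, 252.0], [338.0, 281.0], [306.0, 281.0], [289.0, 255.0], [304.0, 226.0], [312.0, 223.0], [338.0, 224.0]] [[0.4414, -0.0743], [0.423, -0.0823], [0.4086, -0.0702], [0.4115, -0.0518], [0.4293, -0.0443], [0.4338, -0.0458], [0.4447, -0.0556]]
min circle ((4267.390625, -631.3876342773438), 194.80078125)
```

View pics/mont.png

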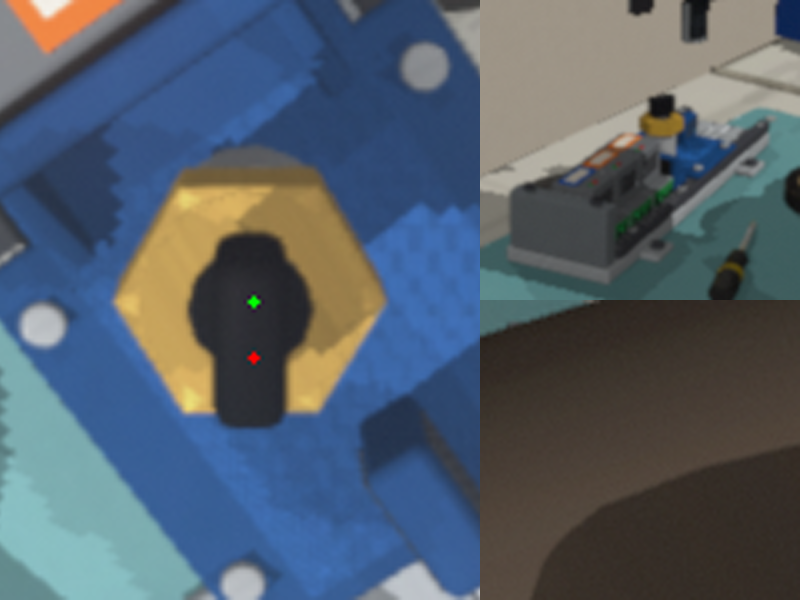

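The montage shows the three modules standing in a row against the stop with green sockets to the front and the carriage touching them. The paddle is vertical in the wrist image at (250,330) and the nut flats lie across it. Next I'll grip the paddle and tighten.

```bash
python3 -m crank '[[[0.0015,0.002,-0.06,0,0,0],[0.0015,0.002,-0.1,0,0,0],[0.0015,0.002,-0.105,0,0,0],[0.0015,0.002,-0.105,0,0,0]]]' && python3 -m crank '[[[0,0,0,0,0,0],[0,0,0,0,0,0],[0,0,0,0,0,0],[0,0,0,0,0,0],[0,0,0,0,0,0],[0,0,0,0,0,0],[0,0,0,0,0,0]]]' 0
```

```text
t: 39.52
position: [0.4283, -0.0634, 0.0573]
tcp_rot: [0.0, 0.907, 0.422, -0.0]
wrist_force: [-0.2, 0.4, 1.1]
finger_gap: 0.0854
grip_force: 0.0
t: 40.4
position: [0.4282, -0.0634, 0.0572]
tcp_rot: [0.0, 0.906, 0.422, 0.0]
wrist_force: [-0.6, -0.5, 5.0]
finger_gap: 0.0075
grip_force: 61.1
```

```bash
python3 -m crank '[[[0,0,-0.0003,0,0,-0.1],[0,0,-0.0006,0,0,-0.2],[0,0,-0.0009,0,0,-0.3],[0,0,-0.0011,0,0,-0.4],[0,0,-0.0014,0,0,-0.5],[0,0,-0.0017,0,0,-0.6],[0,0,-0.002,0,0,-0.7],[0,0,-0.0022,0,0,-0.8]]]' && for i in 1 2 3; do python3 -m crank '[[[0,0,-0.0002,0,0,-0.06],[0,0,-0.0003,0,0,-0.12],[0,0,-0.0003,0,0,-0.12]]]' | egrep 'rot|force|gap'; python3 -c "
from h import *
s=manip.state();print(s['torque'].round(2),s['joint_efforts'][5].round(3),s['joint_positions'].round(3)[5], s['position'].round(4))"; done
```

```text
t: 41.4
position: [0.4283, -0.0636, 0.0562]
tcp_rot: [0.0, 0.981, -0.194, 0.0]
wrist_force: [-1.9, -1.4, 11.4]
finger_gap: 0.0083
grip_force: 62.0
tcp_rot: [0.0, 0.959, -0.283, 0.0]
wrist_force: [-3.7, -0.1, 13.1]
finger_gap: 0.0077
grip_force: 62.1
[-0.26  1.3   0.02] -0.615 0.684 [ 0.4283 -0.0636  0.0562]
tcp_rot: [0.0, 0.928, -0.372, 0.0]
wrist_force: [-4.6, -0.6, 14.6]
finger_gap: 0.0075
grip_force: 62.4
[-0.19  1.51  0.02] -0.64 0.495 [ 0.4283 -0.0636  0.0561]
tcp_rot: [0.0, 0.889, -0.458, 0.0]
wrist_force: [-6.1, -1.1, 17.5]
finger_gap: 0.0078
grip_force: 62.6
[-0.09  1.84  0.08] -0.658 0.307 [ 0.4282 -0.0637  0.0561]
```

```bash
for i in 1 2 3 4; do python3 -m crank '[[[0,0,0.0003,0,0,-0.05],[0,0,0.0003,0,0,-0.1],[0,0,0.0003,0,0,-0.1]]]' | egrep 'rot|force|gap'; python3 -c "
from h import *
s=manip.state();print(s['torque'].round(2),s['joint_efforts'][5].round(3),s['joint_positions'].round(3)[5], s['position'].round(4))"; done
```

```text
tcp_rot: [0.0, 0.85, -0.526, 0.0]
wrist_force: [-3.2, -1.4, 12.2]
finger_gap: 0.0081
grip_force: 62.3
[-0.22  1.63  0.08] -0.578 0.15 [ 0.4283 -0.0636  0.0561]
tcp_rot: [0.0, 0.807, -0.59, 0.0]
wrist_force: [-4.3, -0.2, 11.9]
finger_gap: 0.0078
grip_force: 75.9
[-0.17  1.41  1.31] -1.852 -0.005 [ 0.4282 -0.0637  0.0561]
tcp_rot: [0.001, 0.759, -0.651, 0.001]
wrist_force: [-4.0, -1.5, 10.4]
finger_gap: 0.0078
grip_force: 107.9
[-0.5   1.19  2.28] -2.829 -0.161 [ 0.4282 -0.0638  0.0563]
tcp_rot: [-0.004, -0.707, 0.707, -0.004]
wrist_force: [21.0, -66.6, -8.5]
finger_gap: 0.0081
grip_force: 98.5
[-24.65  -7.67   1.27] -1.686 -0.32 [ 0.4293 -0.0705  0.057 ]
```

```bash
python3 -m crank '[[[0,0,0,0,0,0],[0,0,0,0,0,0],[0,0,0,0,0,0],[0,0,0,0,0,0],[0,0,0.04,0,0,0],[0,0,0.1,0,0,0],[0,0,0.1,0,0,0]]]' 1
python3 - <<'E'
from h import *
s=manip.state(); print(s['t'],s['position'].round(4),s['tcp_rot'].round(3),s['joint_positions'].round(3))
c=shot('wrist','w8.png'); im=c['color']
hsv=cv2.cvtColor(im,cv2.COLOR_RGB2HSV); gold=(hsv[...,0]>15)&(hsv[...,0]<30)&(hsv[...,1]>120)
gold[:200]=0;gold[350:]=0;gold[:,:250]=0;gold[:,400:]=0
ys,xs=np.where(gold); h=cv2.convexHull(np.array([xs,ys]).T.astype(np.float32)); ap=cv2.approxPolyDP(h,3,True).reshape(-1,2)
P=np.array([px2w(c,*q,.074)[:2] for q in ap]); print(ap.tolist(),P.round(4).tolist()); print('min circle',cv2.minEnclosingCircle((P*1e4).astype(np.float32)))
cen=np.array(cv2.minEnclosingCircle((P*1e4).astype(np.float32))[0])/1e4
print(np.degrees(np.arctan2(*(P-cen).T[::-1]))%60)
dark=(im.max(2)<50).astype(np.uint8); u,v=w2px(c,[[cen[0],cen[1],.095]])[0].astype(int); k=np.zeros_like(dark); k[v-45:v+45,u-45:u+45]=1; dark&=k
n,l,st,ce=cv2.connectedComponentsWithStats(dark)
for i in range(1,n):
    if st[i,4]>100:
        ys,xs=np.where(l==i); Q=np.array([px2w(c,x,y,.095)[:2] for x,y in zip(xs,ys)])
        rc=cv2.minAreaRect((Q*1e4).astype(np.float32)); ev,V=np.linalg.eigh(np.cov(Q.T)); print(st[i],rc,np.degrees(np.arctan2(V[1,1],V[0,1])),Q.mean(0))
# ascii: paddle '#', gold '+'
for y in range(212,296,3): print(''.join('#' if dark[y,x] else '+' if gold[y,x] else '.' for x in range(275,370,2)))
E
```

```text
t: 44.9
position: [0.43, -0.0627, 0.1182]
tcp_rot: [0.002, -0.705, 0.71, -0.001]
wrist_force: [-0.1, -0.4, -0.5]
finger_gap: 0.0852
grip_force: 0.0
44.9 [ 0.43   -0.0627  0.1182] [ 0.002 -0.705  0.71  -0.001] [ 0.313  0.029 -0.617  0.001 -0.92  -0.32 ]
[[356.0, 244.0], [350.0, 277.0], [320.0, 287.0], [296.0, 268.0], [304.0, 231.0], [331.0, 222.0]] [[0.4086, -0.0714], [0.4117, -0.0514], [0.4293, -0.0452], [0.4431, -0.0571], [0.438, -0.0792], [0.4228, -0.0843]]
min circle ((4260.2568359375, -647.6929931640625), 198.1654052734375)
[20.83765818 16.90563487 20.58824066 24.12032604  9.64571417 20.5881966 ]
[311 241  30  47 934] ((4247.712890625, -673.9535522460938), (143.16180419921875, 253.55479431152344), 28.031118392944336) 109.26841827137244 [ 0.42569587 -0.06772587]
................................................
................................................
................................................
................................................
.........................+++++..................
....................++++++++++++................
................++++++++++++++
[... 347 characters left out ...]
+++++++.......
............++++++##############.++++++++.......
...........+++++++###############+++++++........
...........+++++++.#######.######+++++++........
...........++++++++#############.+++++++........
...........++++++++.############++++++++........
...........++++++++++###########.++++++.........
.............+++++++++.##########++++++.........
...............++++++++.#######.#++++++.........
.................+++++++########..+++...........
...................++++++########...............
.....................+++++######................
.......................+...#....................
................................................
................................................
```

The pixel map shows the paddle now turned about 112° clockwise and the screw hard at its stop, since torque rose above 2 N·m and then the fingers slipped. The nut has not moved, with its flats at 49.9° mod 60. Next I'll turn the tool to 350° and grip the nut.

```bash
python3 -m crank '[[[0,0,0,0,0,0.115],[0,0,0,0,0,0.23],[0,0,0,0,0,0.345],[0,0,0,0,0,0.46],[0,0,0,0,0,0.575],[0,0,0,0,0,0.69],[0,0,0,0,0,0.8],[0,0,0,0,0,0.9]]]' | grep rot;  python3 -m crank '[[[0,0,0,0,0,0.115],[0,0,0,0,0,0.23],[0,0,0,0,0,0.345],[0,0,0,0,0,0.46],[0,0,0,0,0,0.575],[0,0,0,0,0,0.69],[0,0,0,0,0,0.8],[0,0,0,0,0,0.9]]]' |grep rot; python3 -m crank '[[[-0.003,-0.0015,0,0,0,0.093],[-0.003,-0.0015,0,0,0,0.093],[-0.003,-0.0015,0,0,0,0.093]]]'; python3 -c "
from h import *
s=manip.state();r=R.from_quat(s['tcp_rot'][[1,2,3,0]]).as_matrix();print(np.degrees(np.arctan2(r[1,1],r[0,1]))%360,s['joint_positions'].round(3))"
```

```text
tcp_rot: [0.0, 0.997, -0.08, -0.001]
tcp_rot: [-0.0, 0.81, 0.587, -0.001]
t: 47.32
position: [0.4259, -0.0643, 0.1152]
tcp_rot: [-0.0, 0.768, 0.641, -0.0]
wrist_force: [-0.2, -0.6, -0.5]
finger_gap: 0.0857
grip_force: 0.0
349.7313598270834 [ 0.312  0.03  -0.623 -0.    -0.919  2.651]
```

```bash
python3 -m crank '[[[0.004,0.001,-0.03,0,0,0],[0.004,0.001,-0.09,0,0,0],[0.004,0.001,-0.13,0,0,0],[0.004,0.001,-0.137,0,0,0],[0.004,0.001,-0.137,0,0,0]]]' && python3 -m crank '[[[0,0,0,0,0,0],[0,0,0,0,0,0],[0,0,0,0,0,0],[0,0,0,0,0,0],[0,0,0,0,0,0]]]' 0; python3 -m crank '[[[0,0,-0.0002,0,0,-0.08],[0,0,-0.0005,0,0,-0.18],[0,0,-0.0008,0,0,-0.28],[0,0,-0.0008,0,0,-0.28]]]'; python3 -c "
from h import *
s=manip.state();r=R.from_quat(s['tcp_rot'][[1,2,3,0]]).as_matrix();print(np.degrees(np.arctan2(r[1,1],r[0,1]))%360,s['joint_positions'].round(3),s['torque'].round(2),s['joint_efforts'][5])"
```

```text
t: 47.95
position: [0.4288, -0.0637, 0.0339]
tcp_rot: [0.0, 0.767, 0.642, -0.0]
wrist_force: [-0.1, -0.1, 0.1]
finger_gap: 0.0854
grip_force: 0.0
t: 48.58
position: [0.4281, -0.0638, 0.0343]
tcp_rot: [-0.0, 0.767, 0.642, -0.0]
wrist_force: [-5.1, 1.4, 11.6]
finger_gap: 0.0323
grip_force: 60.0
t: 49.08
position: [0.4282, -0.0638, 0.0339]
tcp_rot: [-0.0, 0.889, 0.458, -0.0]
wrist_force: [-6.0, 1.5, 12.2]
finger_gap: 0.0321
grip_force: 60.0
324.57885550753304 [ 0.311  0.153 -0.724  0.    -0.695  2.212] [ 0.62  2.05 -0.07] -0.9656189382076263
```

```bash
for i in 1 2 3; do python3 -m crank '[[[0,0,-0.0003,0,0,-0.11],[0,0,-0.0006,0,0,-0.22],[0,0,-0.0009,0,0,-0.33],[0,0,-0.0012,0,0,-0.44],[0,0,-0.0015,0,0,-0.55],[0,0,-0.0018,0,0,-0.66],[0,0,-0.0021,0,0,-0.77],[0,0,-0.0024,0,0,-0.88]]]' | egrep 'pos|force|gap'; python3 -c "
from h import *
s=manip.state();r=R.from_quat(s['tcp_rot'][[1,2,3,0]]).as_matrix();print(np.degrees(np.arctan2(r[1,1],r[0,1]))%360,s['joint_positions'].round(3),s['torque'].round(2),s['joint_efforts'][5])"; done
```

```text
position: [0.4282, -0.0639, 0.0325]
wrist_force: [-5.5, 0.5, 13.0]
finger_gap: 0.0325
grip_force: 60.2
245.1958147805155 [ 0.311  0.155 -0.725  0.    -0.691  0.827] [0.43 2.08 0.05] 2.244490385055542
position: [0.4281, -0.064, 0.0312]
wrist_force: [-7.1, 0.6, 14.8]
finger_gap: 0.0321
grip_force: 60.3
165.9967971779389 [ 0.311  0.158 -0.727  0.    -0.687 -0.556] [0.42 2.3  0.06] 2.245991751551628
position: [0.4281, -0.0639, 0.0298]
wrist_force: [-7.3, 1.8, 17.3]
finger_gap: 0.0321
grip_force: 60.5
86.79763461592793 [ 0.311  0.16  -0.728  0.    -0.683 -1.938] [0.73 2.65 0.04] 2.2477689385414124
```

```bash
for i in 1 2 3 4; do python3 -m crank '[[[0,0,-0.0002,0,0,-0.08],[0,0,-0.0002,0,0,-0.14],[0,0,-0.0002,0,0,-0.14]]]' | egrep 'pos|force|gap'; python3 -c "
from h import *
s=manip.state();r=R.from_quat(s['tcp_rot'][[1,2,3,0]]).as_matrix();print(np.degrees(np.arctan2(r[1,1],r[0,1]))%360,s['joint_positions'].round(3)[5],s['torque'].round(2),s['joint_efforts'][5])"; done
```

```text
position: [0.4281, -0.0639, 0.0297]
wrist_force: [-6.6, 1.9, 16.6]
finger_gap: 0.0322
grip_force: 60.5
74.43768910747217 -2.154 [ 0.77  2.61 -0.03] -0.5365518853068352
position: [0.4281, -0.0639, 0.0296]
wrist_force: [-7.6, 2.6, 17.4]
finger_gap: 0.0321
grip_force: 60.6
61.837968397101946 -2.374 [ 0.76  2.76 -0.12] -0.47248782590031624
position: [0.4281, -0.0638, 0.0296]
wrist_force: [-7.9, 2.1, 19.7]
finger_gap: 0.0321
grip_force: 60.8
49.24429426958368 -2.593 [ 0.84  2.96 -0.15] -0.4439180251210928
position: [0.4281, -0.0639, 0.0296]
wrist_force: [-8.6, 2.6, 21.0]
finger_gap: 0.0321
grip_force: 61.0
36.652250056354774 -2.813 [ 1.01  3.11 -0.12] -0.4835754632949829
```

```bash
python3 -m crank '[[[0,0,0,0,0,0],[0,0,0,0,0,0],[0,0,0,0,0,0],[0,0,0.03,0,0,0],[0,0,0.06,0,0,0]]]' 0.7 && python3 -m crank '[[[0,0,0,0,0,0.115],[0,0,0,0,0,0.23],[0,0,0,0,0,0.345],[0,0,0,0,0,0.46],[0,0,0,0,0,0.575],[0,0,0,0,0,0.69],[0,0,0,0,0,0.75]]]' | egrep 'rot|gap'; python3 -m crank '[[[0,0,0,0,0,0.115],[0,0,0,0,0,0.23],[0,0,0,0,0,0.345],[0,0,0,0,0,0.46],[0,0,0,0,0,0.583],[0,0,0,0,0,0.583],[0,0,0,0,0,0.583]]]'
python3 - <<'E'
from h import *
s=manip.state();r=R.from_quat(s['tcp_rot'][[1,2,3,0]]).as_matrix();print(np.degrees(np.arctan2(r[1,1],r[0,1]))%360,s['joint_positions'].round(3),s['position'].round(4))
c=shot('wrist','w9.png'); d=shot('side','s9.png'); im=c['color']
hsv=cv2.cvtColor(im,cv2.COLOR_RGB2HSV); gold=(hsv[...,0]>15)&(hsv[...,0]<30)&(hsv[...,1]>120)
gold[:200]=0;gold[400:]=0;gold[:,:250]=0;gold[:,400:]=0
ys,xs=np.where(gold); h=cv2.convexHull(np.array([xs,ys]).T.astype(np.float32)); ap=cv2.approxPolyDP(h,3,True).reshape(-1,2)
P=np.array([px2w(c,*q,.070)[:2] for q in ap]); print(ap.tolist(),P.round(4).tolist())
hs=cv2.cvtColor(d['color'],cv2.COLOR_RGB2HSV); g=((hs[...,0]>15)&(hs[...,0]<30)&(hs[...,1]>110)); u,v=w2px(d,[[.4265,-.0636,.066]])[0].astype(int)
g[:v-25]=0;g[v+25:]=0;g[:,:u-25]=0;g[:,u+25:]=0; ys,xs=np.where(g); print('nut rows side at axis column',u,ys[abs(xs-u)<2].min(),ys[abs(xs-u)<2].max())
for z in(.058,.070,.075): print(z,w2px(d,[[.4265,-.0636,z]]))
E
```

```text
t: 54.2
position: [0.4283, -0.0638, 0.0644]
tcp_rot: [-0.0, 0.448, 0.894, -0.0]
wrist_force: [0.4, 1.2, -0.2]
finger_gap: 0.0598
grip_force: 0.0
tcp_rot: [-0.0, -0.126, 0.992, -0.0]
finger_gap: 0.0596
t: 55.95
position: [0.4286, -0.0637, 0.0642]
tcp_rot: [-0.0, -0.548, 0.837, 0.0]
wrist_force: [-0.2, 0.5, -0.2]
finger_gap: 0.06
grip_force: 0.0
156.44766659279603 [ 0.311  0.104 -0.687 -0.    -0.78  -0.722] [ 0.4286 -0.0637  0.0642]
[[359.0, 310.0], [323.0, 329.0], [287.0, 311.0], [288.0, 266.0], [323.0, 246.0], [354.0, 262.0], [359.0, 271.0]] [[0.4143, -0.0493], [0.4333, -0.047], [0.4449, -0.0621], [0.4352, -0.0818], [0.4172, -0.0841], [0.4076, -0.0718], [0.4071, -0.067]]
nut rows side at axis column 378 210 215
0.058 [[377.99550834 213.64409421]]
0.07 [[378.13680677 208.91536396]]
0.075 [[378.19601198 206.9339869 ]]
```

```bash
python3 -m crank '[[[-0.0003,0,-0.04,0,0,0],[-0.0003,0,-0.056,0,0,0],[-0.0003,0,-0.056,0,0,0],[-0.0003,0,-0.056,0,0,0]]]' && python3 -m crank '[[[0,0,0,0,0,0],[0,0,0,0,0,0],[0,0,0,0,0,0],[0,0,0,0,0,0]]]' 0; for i in 1 2 3; do python3 -m crank '[[[0,0,0,0,0,-0.05],[0,0,0,0,0,-0.1],[0,0,0,0,0,-0.1]]]' | egrep 'pos|force|gap'; python3 -c "
from h import *
s=manip.state();r=R.from_quat(s['tcp_rot'][[1,2,3,0]]).as_matrix();print(np.degrees(np.arctan2(r[1,1],r[0,1]))%360,s['joint_positions'].round(3)[5],s['torque'].round(2),s['joint_efforts'][5])"; done
```

```text
t: 56.55
position: [0.4288, -0.0636, 0.0312]
tcp_rot: [0.0, -0.55, 0.835, -0.0]
wrist_force: [-0.2, -0.8, 0.2]
finger_gap: 0.0596
grip_force: 0.0
t: 57.05
position: [0.4283, -0.0637, 0.0315]
tcp_rot: [0.0, -0.55, 0.835, -0.0]
wrist_force: [-5.1, 1.8, 9.9]
finger_gap: 0.0318
grip_force: 58.8
position: [0.4283, -0.0637, 0.0315]
wrist_force: [-4.0, 1.1, 9.9]
finger_gap: 0.0319
grip_force: 58.8
147.63012763484235 -0.876 [ 0.58  1.6  -0.03] -0.4437387641519308
position: [0.4284, -0.0638, 0.0315]
wrist_force: [-3.1, 1.1, 8.9]
finger_gap: 0.0318
grip_force: 58.7
138.66567141249502 -1.033 [0.48 1.5  0.29] -0.8019536174833775
position: [0.4278, -0.0642, 0.0316]
wrist_force: [-6.0, -0.4, 11.7]
finger_gap: 0.0321
grip_force: 68.2
129.88235593945657 -1.188 [-0.07  2.34  2.08] -2.5612661987543106
```

```bash
python3 -m crank '[[[0,0,0,0,0,0],[0,0,0,0,0,0],[0,0,0,0,0,0],[0,0,0.03,0,0,0],[0,0,0.1,0,0,0],[0,0,0.18,0,0,0],[0,0,0.2,0,0,0]]]' 0.7
python3 - <<'E'
from h import *
c=shot('wrist','w10.png'); im=c['color']
dark=(im.max(2)<50).astype(np.uint8); u,v=w2px(c,[[.427,-.0636,.095]])[0].astype(int); k=np.zeros_like(dark); k[v-40:v+40,u-40:u+40]=1; dark&=k
n,l,st,ce=cv2.connectedComponentsWithStats(dark)
for i in range(1,n):
    if st[i,4]>100:
        ys,xs=np.where(l==i); Q=np.array([px2w(c,x,y,.095)[:2] for x,y in zip(xs,ys)])
        rc=cv2.minAreaRect((Q*1e4).astype(np.float32)); print('paddle',st[i],rc)
E
python3 -m crank '[[[0,-0.1,0,0,0,0],[0,-0.2,0,0,0,0],[0,-0.3,0,0,0,0],[0,-0.4,0,0,0,0],[0,-0.5,0,0,0,0],[0,-0.5,0,0,0,0]]]'
python3 - <<'E'
from h import *
c=shot('top','t10.png')
hsv=cv2.cvtColor(c['color'],cv2.COLOR_RGB2HSV)
for n,m in(('blue',(hsv[...,0]>105)&(hsv[...,0]<125)&(hsv[...,1]>130)),('orange',(hsv[...,0]<18)&(hsv[...,1]>140)&(hsv[...,2]>100))):
    m[:, :330]=0; m[:200]=0; m[290:]=0
    k,l,st,ce=cv2.connectedComponentsWithStats(m.astype(np.uint8))
    for i in range(1,k):
        if 20<st[i,4]<3000:
            ys,xs=np.where(l==i); P=np.array([px2w(c,x,y,.072)[:2] for x,y in zip(xs,ys)])
            rc=cv2.minAreaRect((P*1e4).astype(np.float32)); print(n,st[i],np.round(np.array(rc[0])/1e4,4),np.round(np.array(rc[1])/1e4,4),round(rc[2],1))
for n,u,v,z in [('mm',235,345,.047),('hex',370,156,.025)]: print(n, c['color'][v,u])
E
```

```text
t: 59.05
position: [0.4302, -0.0634, 0.1537]
tcp_rot: [0.003, -0.339, 0.941, -0.0]
wrist_force: [0.1, 0.9, -1.0]
finger_gap: 0.0599
grip_force: 0.0
paddle [305 228  37  28 613] ((4223.1845703125, -665.851318359375), (153.93191528320312, 222.171875), 27.856552124023438)
t: 59.85
position: [0.427, -0.3668, 0.1481]
tcp_rot: [-0.001, -0.337, 0.942, 0.001]
wrist_force: [-0.1, 0.5, -0.1]
finger_gap: 0.0597
grip_force: 0.0
blue [ 426  217   65   54 2191] [ 0.4204 -0.0705] [0.1094 0.0872] 84.7
blue [361 225  21  11  72] [0.4434 0.081 ] [0.0354 0.0156] 85.5
orange [385 227  22  11  83] [0.44   0.0388] [0.0358 0.0162] 85.1
orange [410 229  21  11  83] [ 0.4365 -0.0035] [0.0351 0.0159] 85.9
mm [39 38 36]
hex [55 48 44]
```

```bash
python3 -c "
from bench import manip
print(manip.finish_job())"
```

```text
the job is handed in; nothing more can be done
None
```

I handed the job in at about 60 s. All three modules on the desk stand in one closed-up row with the sockets to the front, and the clamp screw and jam nut were each turned until they stopped hard at over 2 N·m; I could not read the contact forces directly, and no verdict came back.

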